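Pack the slim hardbacks and print the label

TASK

Pack all the slim hardback books from the packing shelf into the carton, each standing on its short edge at the bottom of a slot of its own and set down gently, not dropped; the books are too wide to be taken flat, so slide each out over the shelf's front edge to get a grip on it. When all of them are in, press the label printer's keys one at a time, fully down: yellow, then blue, then green. Leave the tape roll, the mailer box and the tape dispenser where they are.

Things in the scene. Friction and masses are not known exactly. Their poses are not given: they have to be found in the camera images.
- book_red: Slim hardback book with a red cover and black inlay, 150 x 105 x 8 mm, about 110 g (80 to 150 g); lies flat on the packing shelf at the start. Origin at its very centre (half-way up its thickness). x runs along its 150 mm length, y across its 105 mm width, z through its thickness. May be absent (None).
- book_blue: Slim hardback book with a blue cover and black inlay, 150 x 105 x 8 mm, about 110 g (80 to 150 g); lies flat on the packing shelf at the start. Origin at its very centre (half-way up its thickness). x runs along its 150 mm length, y across its 105 mm width, z through its thickness. May be absent (None).
- book_green: Slim hardback book with a green cover and black inlay, 150 x 105 x 8 mm, about 110 g (80 to 150 g); lies flat on the packing shelf at the start. Origin at its very centre (half-way up its thickness). x runs along its 150 mm length, y across its 105 mm width, z through its thickness. May be absent (None).
- riser: Fixed packing shelf: a wooden slab 260 (x) x 450 (y) x 18 mm thick whose top is 150 mm above the bench, on two steel side panels (at y = +-210 mm, set 50 mm back from the front edge), open underneath. Origin on the bench under its middle; its -x edge faces the robot. The shelf is bare and level, without lip; books slide on it.
- riser_edge (a point): Middle of the shelf's front upper edge (the -x edge, towards the robot), 150 mm above the bench.
- carton: Fixed white shipping carton with a brown slotted insert (slot floors black), 222 (x) x 142 (y) mm, walls 102 mm high, open on top. Origin at the centre of its underside. Three slots through the insert, side by side along its x at -70, 0 and +70 mm; each slot is 24 mm wide (x), 130 mm long (y) and 90 mm deep: slot floor 6 mm, insert top 96 mm above the bench. A book fits any slot, standing on its short (105 mm) edge, and then stands up to 156 mm above the bench.
- slot0 (a point): Centre of the mouth of slot 0 of the carton, level with the insert top (96 mm above the bench, slot floor 90 mm below); axes as the carton's (x across the slot, y along it).
- slot1 (a point): Centre of the mouth of slot 1 of the carton, level with the insert top (96 mm above the bench, slot floor 90 mm below); axes as the carton's (x across the slot, y along it).
- slot2 (a point): Centre of the mouth of slot 2 of the carton, level with the insert top (96 mm above the bench, slot floor 90 mm below); axes as the carton's (x across the slot, y along it).
- printer: Fixed grey label printer, 200 (x) x 170 (y) mm, top 70 mm above the bench with a black cover up to 79 mm on its rear (+x) half. Origin at the centre of its underside. On top near the front, in a row along its y 50 mm apart, stand three round keys (yellow, blue, green, in an order that varies).
- key_yellow (a joint): Travel of the yellow spring key, in m: 0 released, 0.006 fully down; it counts as pressed beyond 0.004. Fully down takes about 5 N; it springs back up.
- key_yellow_top (a point): Centre of the top face of the yellow key (30 mm across); pressed straight down.
- key_blue (a joint): Travel of the blue spring key, in m: 0 released, 0.006 fully down; it counts as pressed beyond 0.004. Fully down takes about 5 N; it springs back up.
- key_blue_top (a point): Centre of the top face of the blue key (30 mm across); pressed straight down.
- key_green (a joint): Travel of the green spring key, in m: 0 released, 0.006 fully down; it counts as pressed beyond 0.004. Fully down takes about 5 N; it springs back up.
- key_green_top (a point): Centre of the top face of the green key (30 mm across); pressed straight down.
- tape_roll: Bystander: roll of brown tape lying flat, 84 mm across, 48 mm high; origin at the centre of its underside. Leave alone.
- mailer: Bystander: closed white mailer box 130 x 100 x 45 mm; origin at the centre of its underside. Leave alone.
- tape_gun: Bystander: blue tape dispenser 140 x 60 mm, 113 mm high; origin at the centre of its underside. Leave alone.
Not all that is in view belongs to the job. There is more than one size of the book_blue; the one meant has the size given above.

How it is judged:
On the way, in this order (a step that is already met when the one before it is completed fails the run):
1. every book stands on a short edge in a carton slot of its own, released ((x of book_red in the frame of carton between -0.084 and -0.056 m or x of book_red in the frame of carton between -0.014 and 0.014 m or x of book_red in the frame of carton between 0.056 and 0.084 m) and y of book_red in the frame of carton between -0.03 and 0.03 m and z of each of book_red, book_blue, book_green in the frame of carton below 0.092 m and (angle between book_red's own x axis and vertical below 0.35 rad or angle between book_red's own x axis and vertical above 2.79 rad) and (x of book_blue in the frame of carton between -0.084 and -0.056 m or x of book_blue in the frame of carton between -0.014 and 0.014 m or x of book_blue in the frame of carton between 0.056 and 0.084 m) and y of book_blue in the frame of carton between -0.03 and 0.03 m and (angle between book_blue's own x axis and vertical below 0.35 rad or angle between book_blue's own x axis and vertical above 2.79 rad) and (x of book_green in the frame of carton between -0.084 and -0.056 m or x of book_green in the frame of carton between -0.014 and 0.014 m or x of book_green in the frame of carton between 0.056 and 0.084 m) and y of book_green in the frame of carton between -0.03 and 0.03 m and (angle between book_green's own x axis and vertical below 0.35 rad or angle between book_green's own x axis and vertical above 2.79 rad) and horizontal distance between book_red and book_blue above 0.045 m and horizontal distance between each of book_red, book_blue and book_green above 0.045 m and contact force between each of book_red, book_blue, book_green and the fingers below 0.1 N and linear speed of each of book_red, book_blue, book_green below 0.05 m/s), for 0.3 s.
2. the yellow key is pressed (value of joint key_yellow above 0.004 m), for 0.05 s.
3. the blue key is pressed (value of joint key_blue above 0.004 m), for 0.05 s.
4. the green key is pressed (value of joint key_green above 0.004 m), for 0.05 s.
At the end, for the whole second after the job is handed in: Every book present stands on a short edge, within 20 degrees of upright, at the bottom of a carton slot of its own (centre within 14 mm of the slot's middle across it and 30 mm along it, less than 92 mm above the bench) and stays so; all three keys are up again ((x of book_red in the frame of carton between -0.084 and -0.056 m or x of book_red in the frame of carton between -0.014 and 0.014 m or x of book_red in the frame of carton between 0.056 and 0.084 m) and y of book_red in the frame of carton between -0.03 and 0.03 m and z of each of book_red, book_blue, book_green in the frame of carton below 0.092 m and (angle between book_red's own x axis and vertical below 0.35 rad or angle between book_red's own x axis and vertical above 2.79 rad) and (x of book_blue in the frame of carton between -0.084 and -0.056 m or x of book_blue in the frame of carton between -0.014 and 0.014 m or x of book_blue in the frame of carton between 0.056 and 0.084 m) and y of book_blue in the frame of carton between -0.03 and 0.03 m and (angle between book_blue's own x axis and vertical below 0.35 rad or angle between book_blue's own x axis and vertical above 2.79 rad) and (x of book_green in the frame of carton between -0.084 and -0.056 m or x of book_green in the frame of carton between -0.014 and 0.014 m or x of book_green in the frame of carton between 0.056 and 0.084 m) and y of book_green in the frame of carton between -0.03 and 0.03 m and (angle between book_green's own x axis and vertical below 0.35 rad or angle between book_green's own x axis and vertical above 2.79 rad) and horizontal distance between book_red and book_blue above 0.045 m and horizontal distance between each of book_red, book_blue and book_green above 0.045 m and value of joint each of key_yellow, key_blue, key_green below 0.002 m); the robot touches nothing.
It fails at once if a key is pressed before every book stands in the carton (value of joint any of key_yellow, key_blue, key_green above 0.003 m and z of any of book_red, book_blue, book_green in the frame of carton above 0.1 m).
It fails at once if two keys are held down together (value of joint each of key_yellow, key_blue above 0.004 m or value of joint each of key_yellow, key_green above 0.004 m or value of joint each of key_blue, key_green above 0.004 m).
It fails at once if a book is dropped into the carton (falls faster than 1 m/s there) ((linear speed of book_red above 1 m/s and horizontal distance between book_red and carton below 0.11 m and z of book_red in the frame of carton below 0.15 m) or (linear speed of book_blue above 1 m/s and horizontal distance between book_blue and carton below 0.11 m and z of book_blue in the frame of carton below 0.15 m) or (linear speed of book_green above 1 m/s and horizontal distance between book_green and carton below 0.11 m and z of book_green in the frame of carton below 0.15 m)).
It fails at once if the tape roll, mailer box or tape dispenser is moved more than 30 mm or tipped over (distance of any of tape_roll, mailer, tape_gun from where it was at the start of the episode above 0.03 m or angle between any of tape_roll, mailer, tape_gun's own z axis and vertical above 0.4 rad).
Of book_red, book_blue, book_green only 2 to 3 are there at a start; the rules pass over those that are not, and their reading is None.
At some moment in a run one of book_red, book_blue, book_green may be knocked a few centimetres aside while the robot is not near it.
It also fails if it takes over 210 s, if anything falls off the work surface, if the arm or the gripper's body presses on something with over 40 N, if the wrist force passes 120 N, or if a joint passes its speed limit or range.

ROBOT

A 7-joint arm with a two-finger parallel gripper is mounted at the origin on the work surface. World frame = base frame: x ahead of the robot, y to its left, z up, the work surface at z = 0. Lengths are in m, angles in rad, forces in N, time in s.
With the tool pointing down it reaches from about 0.425 to 0.8 m from the base axis. Payload 8.3 kg.
Tool frame: the origin (TCP) lies at the very end of the fingers, on their centre line; the grasp point (between the pads) lies grip_point_offset behind it (grip_point_offset is the distance from the TCP to the grasp point, in m); z points along the fingers, y is the line along which they close (so a half turn about z gives the same grasp; the last joint's range is limited). The gripper opens to 85 mm and grips with 20 to 120 N. Pads are 22 mm wide; open, the fingers measure 114 mm over their backs; the gripper's body (76 mm by 85 mm) begins 54 mm behind the grasp point. The pads swing forward as they close: fully open they stand 13 mm farther back than shut.
Start: joints at [-0.063, 0.383, 0.016, 1.37, -0.006, 1.388, -0.046], TCP at [0.625, 0, 0.231] pointing down, gripper open.
Joint ranges: [-2.95, 2.95], [-0.25, 2.06], [-1.52, 1.56], [0.18, 2.33], [-1.44, 4.58], [0.02, 2.06], [-3.01, 3.01]. Speed limits (rad/s): [2.39, 2.39, 3.01, 3.01, 3.14, 3.14, 3.14].

INTERFACE

Orientations are given as a 3x3 rotation matrix whose columns are the frame's x, y, z axes.
In Python, from station import * gives the robot as it stands. The module is installed in compiled form; this text tells all that it offers.
- The arm moves only by the tool servo_tool, never from a script. Its argument "increments" is one flat list of numbers, 7 for each row, row after row: the shift along the tool's x, y, z normalised to -1 to 1, where 1 is 1 m, then the turn, a rotation vector about the tool's x, y, z normalised to -1 to 1, where 1 is pi rad, then the finger opening in mm, from 0 to 85.4. A call has 1 to 5 rows; each row is the pose to reach, as a shift and turn from the pose commanded when the call began, along the tool's axes at that moment, turning the shorter way round; what a row does not reach only later rows make up. A row lasts 1/8 s, in which the tool goes at most 62.5 mm and 10.7 degrees, less where a joint would pass 70% of its speed; a pose out of reach is approached as far as the arm can. A call with a number of a shift or a turn outside -1 to 1 is refused whole. A call with a gripper value outside its range is refused whole. The fingers move at their own pace and stop on an object; "force" is the grip in N (left out, the last holds). Time passes only in rows, so rows that repeat a pose let the fingers close. It gives the time, the measured TCP pose, the force, the opening and the grip force at its end, in the units of the state.
- sense(): the state, without advancing time (a new reading comes with each control period).
- get_image(name): name is "scene" or "side" or "wrist"; returns (picture, depth): 400x640x3 uint8, red, green, blue; 400x640 float32, m along the optical axis (not along the pixel's ray), 0 where there is no reading.
- camera_model(name): a dict with "mtx" (3x3 intrinsics, pixels), "xyz" and "attitude" of the camera in the world; the wrist camera has in their place "T_tool_cam" (4x4, takes a point from camera to tool coordinates, whose origin is the TCP and whose axes are the flange's). Camera axes: x right, y up, looking along -z (the intrinsics and any distortion apply to the point x, -y, -z); pixel columns grow to the right and rows downward; lengths in m; the calibration is good to about 2 mm. A picture is of the moment at which its call begins: read the wrist's pose just before it. camera_model takes no time and is no camera call.
- close_job(): hands the job in; it is judged then, once.
The state is a dict: "time": time; "joints": joint angles; "qd": joint speeds; "joint_torque": joint torques, N m; "ee_pos": TCP position; "orientation": TCP orientation; "wrist_force": force on the tool from outside, world axes, zero at the start; "moment": the same for the moment, N m; "grip_width": finger opening in m; "grip_force": force on a finger pad.
Only numpy, scipy, OpenCV 4.12 (cv2) and the standard library are available. Lean on these libraries where they do the work, as an engineer would, in place of code of your own. Each camera call takes 0.05 s, during which the arm holds its last target. There are 200 camera calls.

## Working session

There is one attempt and no reset: what is moved stays moved. The work goes in short steps, Python scripts to look and compute and a tool call to move; the robot and the scene stay as the last step left them, time stands still between calls to the robot, and variables do not carry over. Pictures are saved under pics/ and viewed, at most 14 in all, crops included, and the job is handed in when it is done.

Besides the shell and the picture viewer there is one more tool, called after "Call:" by a JSON object that holds its "name" and its "arguments", one argument or row to a line. servo_tool: Moves the arm, as the interface text tells. Its arguments: {"type":"object","properties":{"increments":{"type":"array"},"force":{"type":"number"}},"required":["increments"]}

```bash
mkdir -p pics
cat > h.py <<'E'
from station import *
import numpy as np, cv2
def snap(name,tag):
    s=sense(); im,d=get_image(name); cv2.imwrite(f'pics/{tag}.png',im[:,:,::-1]); np.savez(f'pics/{tag}.npz',im=im,d=d,p=s['ee_pos'],R=s['orientation']); return im,d,s
def world(name,d,p=None,R=None):
    c=camera_model(name); K=np.array(c['mtx']); h,w=d.shape
    v,u=np.mgrid[0:h,0:w].astype(float)
    X=np.stack([(u-K[0,2])/K[0,0]*d,-(v-K[1,2])/K[1,1]*d,-d],-1)
    if name=='wrist':
        T=np.array(c['T_tool_cam']); X=X@T[:3,:3].T+T[:3,3]; return X@np.array(R).T+np.array(p)
    A=np.array(c['attitude']); return X@A.T+np.array(c['xyz'])
E
python3 - <<'E'
from h import *
print(sense()); 
for n in('scene','side','wrist'):
    print(n,camera_model(n))
for n in('scene','side'): snap(n,n+'0')
E
```

```text
{'time': 0.0, 'joints': array([-0.06292494,  0.38425573,  0.01640059,  1.37117289, -0.00626931,
        1.38822481, -0.04649083]), 'qd': array([-0.0022618 ,  0.00033564, -0.00079655,  0.00145869,  0.00134224,
       -0.00154317,  0.00107667]), 'joint_torque': array([-4.50568632e-04, -6.27588844e+01,  8.43669288e-01, -3.71825659e+01,
        1.65239023e-02,  1.39937960e-02, -1.08329079e-04]), 'ee_pos': array([6.24480761e-01, 2.40303973e-05, 2.30259671e-01]), 'orientation': array([[-7.87436261e-05,  9.99997979e-01, -2.00903309e-03],
       [ 9.99999994e-01,  7.85857953e-05, -7.86394053e-05],
       [-7.84813649e-05, -2.00903927e-03, -9.99997979e-01]]), 'wrist_force': array([-0.69751858,  0.28409152,  0.38696226]), 'moment': array([-0.00655408, -0.02379159,  0.05587894]), 'grip_force': 0.0, 'grip_width': 0.08522840465494233}
scene {'mtx': array([[378.62747138,   0.        , 317.11512813],
       [  0.        , 378.62747138, 194.88876078],
       [  0.        ,   0.        ,   1.        ]]), 'xyz': array([ 1.19728085, -0.12769856,  0.84728021]), 'attitude': array([[ 0.2229424 , -0.749969
[... 321 characters left out ...]
2,  1.15322694]), 'attitude': array([[ 0.83916674,  0.37721466, -0.39180132],
       [-0.54368008,  0.56256563, -0.62284179],
       [-0.0145311 ,  0.73568268,  0.67717046]])}
wrist {'mtx': array([[326.71142855,   0.        , 322.85139248],
       [  0.        , 326.71142855, 200.92062806],
       [  0.        ,   0.        ,   1.        ]]), 'T_tool_cam': array([[-3.65565898e-04,  9.50712891e-01,  3.10072355e-01,
         7.93297340e-02],
       [ 9.99999130e-01,  7.40591757e-04, -1.09175986e-03,
        -5.77498972e-04],
       [-1.26758720e-03,  3.10071686e-01, -9.50712335e-01,
        -1.41767920e-01],
       [ 0.00000000e+00,  0.00000000e+00,  0.00000000e+00,
         1.00000000e+00]])}
```

View pics/scene0.png

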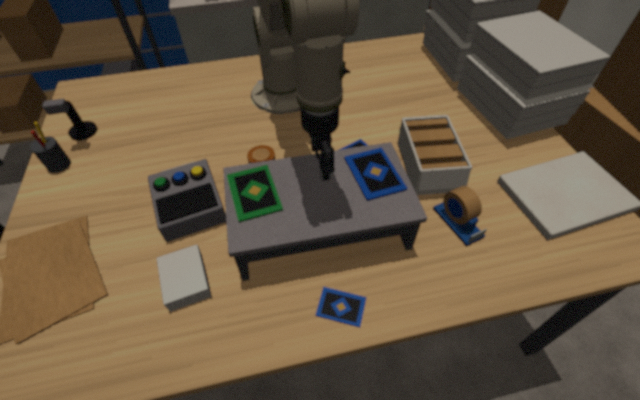

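View pics/side0.png

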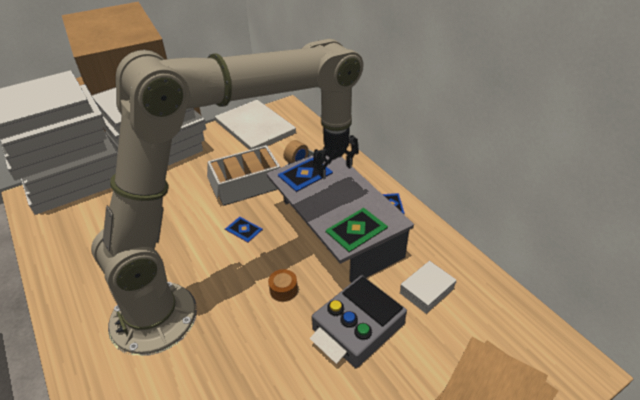

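The scene shows a green book at about (255,192) and a blue book at (376,172) on the shelf, and no red one. Two blue cards lie on the bench at (341,307) and (355,147). The carton is at (433,152), the printer at (187,198) and the tape roll at (261,155). Next I'll measure positions.

```bash
cat > m.py <<'E'
from h import *
def rect(P,m,tag):
    m=m.astype(np.uint8); n,l,st,_=cv2.connectedComponentsWithStats(m)
    for i in range(1,n):
        if st[i,4]<120: continue
        Q=P[l==i]; z=np.median(Q[:,2]); r=cv2.minAreaRect((Q[:,:2]*1000).astype(np.float32))
        print(tag,st[i,:5],'c',np.round(r[0],1),'sz',np.round(r[1],1),'a',round(r[2],1),'z',round(z*1000,1))
E
python3 - <<'E'
from m import *
for n in('scene','side'):
    f=np.load(f'pics/{n}0.npz'); im,d=f['im'],f['d']; P=world(n,d); hsv=cv2.cvtColor(im,cv2.COLOR_RGB2HSV); H,S,V=[hsv[...,i].astype(int) for i in range(3)]; z=P[...,2]; ok=d>0
    print(n)
    w=ok&(P[...,0]>.2)&(P[...,0]<1.2)
    top=w&(z>.1495)&(z<.175)&(abs(P[...,1])<.6)
    rect(P,w&(abs(z-.155)<.015),'top')
    rect(P,w&(S>120)&(H>100)&(H<125)&(z<.2)&(z>-.02),'blue')
    rect(P,w&(S>120)&(H>45)&(H<85)&(z<.2)&(z>-.02),'green')
    rect(P,w&(S>150)&(H>22)&(H<35)&(z<.2)&(z>.03),'yel')
    rect(P,w&(abs(z-.100)<.010)&(P[...,1]<-.1 if 0 else True),'cart')
    rect(P,w&(abs(z-.0745)<.008),'prn')
    rect(P,w&(abs(z-.047)<.005),'low')
E
```

```text
scene
top [ 473   57  121   54 1740] c [317.2 761.3] sz [258.7 264.5] a 6.2 z 153.6
top [  224   142   204   113 15527] c [621.3  -2.2] sz [449.9 263.3] a 88.4 z 150.1
blue [ 345  148   61   52 1245] c [600.5 143. ] sz [149. 104.] a 5.8 z 157.6
blue [448 199  14  18 174] c [692.2 338.9] sz [50.5  5.3] a 14.1 z 66.9
blue [435 204  43  40 469] c [700.2 360.1] sz [133.3  54. ] a 13.8 z 12.4
blue [317 288  48  38 684] c [856.   -7.5] sz [99.4 71.9] a 61.3 z 5.6
green [ 228  166   54   55 1208] c [ 592.8 -157. ] sz [148.1 100.2] a 5.7 z 157.6
cart [470  74 112  46 258] c [378.7 699.8] sz [344.9 179.4] a 50.5 z 105.6
cart [ 402  115   71   60 2381] c [480.6 371.7] sz [144.4 231.1] a 81.6 z 95.9
cart [449 185  33  29 373] c [689.3 361. ] sz [77.  48.6] a 13.6 z 102.1
cart [235 225 186  38 850] c [738.   -4.8] sz [437.    9.2] a 88.6 z 100.1
prn [469  81 109  46 483] c [374.6 709. ] sz [340.3 172.5] a 51.0 z 74.3
prn [401 123  69  60 369] c [504.9 317. ] sz [268.4 117.1] a 22.9 z 74.3
prn [ 148  159   75   70 3052] c [ 466.9 -344.7] sz [201.4 167.8] a 10.7 z 76.6
prn [420 158  43   6 132] c 
[... 1227 characters left out ...]
8 231.1] a 82.4 z 95.5
cart [350 235  59  30 255] c [ 636.9 -224.8] sz [ 15.8 203.6] a 85.5 z 99.9
prn [151   0  89  22 261] c [ 920.  1902.9] sz [ 56.6 554.9] a 89.8 z 74.5
prn [170 134  34  17 126] c [372.5 647.4] sz [142.7  16.4] a 5.2 z 74.6
prn [219 174  48  18 171] c [443.9 302.3] sz [ 15.5 170.7] a 81.0 z 74.3
prn [350 240  58  31 201] c [ 634.9 -225.1] sz [ 15.6 202.7] a 84.8 z 74.7
prn [ 312  275   95   80 3329] c [ 465.5 -351.5] sz [200.8 169.9] a 10.7 z 74.1
low [ 401  261   55   45 1131] c [ 703.3 -363.4] sz [131.8 100.4] a 9.3 z 45.3
low [268 269  29  24 533] c [ 355.2 -127.2] sz [84.5 81.2] a 60.3 z 47.5
low [312 320  69  42 378] c [ 383.8 -388.2] sz [ 79.4 186.3] a 39.6 z 45.9
```

Blue book centre is about (0.600, 0.142) and green about (0.592, -0.159). Both are 150x105 with long axes along x at a yaw of about 6°, and red is absent. I'll close the fingers and go above the blue book, logging joints to fit the kinematics.

Call:
{"name": "servo_tool", "arguments": {
  "increments": [0.05,-0.005,0,0,0,0,0,0.1,-0.01,0.01,0,0,0,0,0.142,-0.015,0.03,0,0,0,0,0.142,-0.015,0.05,0,0,0,0,0.142,-0.015,0.05,0,0,0,0],
  "force": 30
}}

```text
time: 0.72
ee_pos: [0.6086, 0.142, 0.179]
orientation: [[-0.001, 1.0, -0.004], [1.0, 0.001, -0.001], [-0.001, -0.004, -1.0]]
wrist_force: [-0.5, -1.3, 1.1]
grip_width: -0.0
grip_force: 0.0
```

```bash
cat >> h.py <<'E'
def pr():
    s=sense(); print('t',round(s['time'],2),'q',np.round(s['joints'],3).tolist(),'p',np.round(s['ee_pos'],4).tolist(),'f',np.round(s['wrist_force'],1).tolist(),'w',round(s['grip_width'],4),'gf',round(s['grip_force'],1)); print(np.round(s['orientation'],3).tolist())
E
python3 -c "
from h import *
pr()"
```

```text
t 0.72 q [-0.248, 0.415, -0.045, 1.442, 0.019, 1.289, -0.293] p [0.6086, 0.142, 0.179] f [-0.5, -1.3, 1.1] w -0.0 gf 0.0
[[-0.001, 1.0, -0.004], [1.0, 0.001, -0.001], [-0.001, -0.004, -1.0]]
```

Call:
{"name": "servo_tool", "arguments": {
  "increments": [0,0,0.012,0,0,0,0,0,0,0.02,0,0,0,0,0,0,0.024,0,0,0,0,0,0,0.024,0,0,0,0]
}}

```text
time: 1.23
ee_pos: [0.6101, 0.1414, 0.1582]
orientation: [[0.001, 1.0, 0.0], [1.0, -0.001, -0.0], [-0.0, 0.0, -1.0]]
wrist_force: [-3.5, -1.7, 4.6]
grip_width: 0.0
grip_force: 2.5
```

Call:
{"name": "servo_tool", "arguments": {
  "increments": [0,0,0.004,0,0,0,0,0,-0.01,0.004,0,0,0,0,0,-0.02,0.004,0,0,0,0,0,-0.03,0.004,0,0,0,0,0,-0.03,0.004,0,0,0,0]
}}

```text
time: 1.85
ee_pos: [0.584, 0.142, 0.1581]
orientation: [[0.001, 1.0, 0.011], [1.0, -0.001, 0.002], [0.002, 0.011, -1.0]]
wrist_force: [4.8, -0.8, 15.9]
grip_width: 0.0
grip_force: 8.0
```

Run:
```python
from m import *
pr()
im,d,s=snap('scene','scene1'); P=world('scene',d)
hsv=cv2.cvtColor(im,cv2.COLOR_RGB2HSV); H,S,V=[hsv[...,i].astype(int) for i in range(3)]; z=P[...,2]
rect(P,(d>0)&(S>120)&(H>100)&(H<125)&(z<.2)&(z>.14),'blue')
```

```text
t 1.85 q [-0.253, 0.368, -0.051, 1.556, 0.021, 1.207, -0.309] p [0.584, 0.142, 0.1581] f [4.8, -0.8, 15.9] w 0.0 gf 8.0
[[0.001, 1.0, 0.011], [1.0, -0.001, 0.002], [0.002, 0.011, -1.0]]
blue [ 345  151   62   49 1060] c [600.4 142.6] sz [149.8 102.4] a 5.4 z 157.7
```

The finger slipped on the book (friction about 0.3), so I'll push from behind with two open fingertips. First I rise, turn 84° and go behind the blue book.

Call:
{"name": "servo_tool", "arguments": {
  "increments": [0,0.01,-0.03,0,0,0,0,0,0.05,-0.04,0,0,-0.06,60,0,0.1,-0.04,0,0,-0.12,60,0.003,0.134,-0.04,0,0,-0.18,60,0.003,0.134,-0.04,0,0,-0.235,60]
}}

```text
time: 2.52
ee_pos: [0.7156, 0.1441, 0.1912]
orientation: [[-0.676, 0.737, -0.002], [0.737, 0.676, -0.0], [0.001, -0.001, -1.0]]
wrist_force: [-0.4, 0.3, 0.0]
grip_width: 0.0601
grip_force: 0.0
```

Call:
{"name": "servo_tool", "arguments": {
  "increments": [0,0,0,0,0,-0.06,60,0,0,0,0,0,-0.12,60,0,0,0,0,0,-0.18,60,0,0,0,0,0,-0.232,60,0,0,0,0,0,-0.232,60]
}}

```text
time: 3.15
ee_pos: [0.7141, 0.1446, 0.1932]
orientation: [[-0.994, 0.105, -0.0], [0.105, 0.994, 0.0], [0.0, 0.0, -1.0]]
wrist_force: [-0.7, -0.2, -0.3]
grip_width: 0.0603
grip_force: 0.0
```

```bash
python3 -c "
from h import *
pr()
f=np.load('pics/side0.npz');P=world('side',f['d'])
for u,v in((134,272),(163,97),(347,70),(338,120)): print(np.round(np.median(P[v-3:v+4,u-3:u+4].reshape(-1,3),0),3))"
```

```text
t 3.15 q [-0.087, 0.655, -0.284, 1.064, 0.173, 1.444, 1.129] p [0.7141, 0.1446, 0.1932] f [-0.7, -0.2, -0.3] w 0.0603 gf 0.0
[[-0.994, 0.105, -0.0], [0.105, 0.994, 0.0], [0.0, 0.0, -1.0]]
[ 0.002 -0.071  0.265]
[ 0.175 -0.067  0.675]
[ 0.623 -0.055  0.597]
[ 0.608 -0.038  0.452]
```

Call:
{"name": "servo_tool", "arguments": {
  "increments": [0,0,0.02,0,0,0,60,0,0,0.035,0,0,0,60,0,0,0.042,0,0,0,60,0,0,0.042,0,0,0,60]
}}

```text
time: 3.65
ee_pos: [0.7137, 0.145, 0.1506]
orientation: [[-0.995, 0.104, -0.001], [0.104, 0.995, -0.0], [0.001, -0.0, -1.0]]
wrist_force: [0.6, -0.6, 0.9]
grip_width: 0.0599
grip_force: 0.0
```

Call:
{"name": "servo_tool", "arguments": {
  "increments": [0,0,0.003,0,0,0,60,0,0,0.005,0,0,0,60,0,0,0.005,0,0,0,60]
}}

```text
time: 4.03
ee_pos: [0.714, 0.145, 0.1463]
orientation: [[-0.995, 0.104, 0.0], [0.104, 0.995, 0.0], [-0.0, 0.0, -1.0]]
wrist_force: [-0.4, -0.1, 0.6]
grip_width: 0.0601
grip_force: 0.0
```

Call:
{"name": "servo_tool", "arguments": {
  "increments": [0.015,-0.002,0,0,0,0,60,0.03,-0.003,0,0,0,0,60,0.042,-0.004,0,0,0,0,60,0.052,-0.005,0,0,0,0,60,0.06,-0.006,0,0,0,0,60]
}}

```text
time: 4.65
ee_pos: [0.6534, 0.1452, 0.1465]
orientation: [[-0.995, 0.103, 0.001], [0.103, 0.995, 0.0], [-0.001, 0.0, -1.0]]
wrist_force: [1.7, -0.8, -0.2]
grip_width: 0.0601
grip_force: 0.5
```

```bash
cat >> m.py <<'E'
def see(name,tag,cols):
    im,d,s=snap(name,tag); P=world(name,d,s['ee_pos'],s['orientation'])
    hsv=cv2.cvtColor(im,cv2.COLOR_RGB2HSV); H,S,V=[hsv[...,i].astype(int) for i in range(3)]; z=P[...,2]
    R={'blue':(100,125),'green':(45,85)}
    for c in cols: rect(P,(d>0)&(S>120)&(H>R[c][0])&(H<R[c][1])&(z<.4)&(z>.13),c)
E
python3 -c "
from m import *
pr(); see('scene','s2',['blue','green'])"
```

```text
t 4.65 q [-0.065, 0.547, -0.302, 1.341, 0.162, 1.278, 1.095] p [0.6534, 0.1452, 0.1465] f [1.7, -0.8, -0.2] w 0.0601 gf 0.5
[[-0.995, 0.103, 0.001], [0.103, 0.995, 0.0], [-0.001, 0.0, -1.0]]
blue [346 142  29  30 239] c [569.9 106.4] sz [ 67.3 178.3] a 68.1 z 157.6
blue [372 175  25  11 175] c [639.7 150.2] sz [38.2 78.7] a 5.6 z 157.4
green [ 228  166   54   55 1220] c [ 592.7 -157. ] sz [148.3 100.2] a 5.7 z 157.6
```

Call:
{"name": "servo_tool", "arguments": {
  "increments": [0.013,-0.0013,0,0,0,0,60,0.026,-0.0026,0,0,0,0,60,0.039,-0.0039,0,0,0,0,60,0.052,-0.005,0,0,0,0,60,0.057,-0.006,0,0,0,0,60]
}}

```text
time: 5.32
ee_pos: [0.5962, 0.1454, 0.1466]
orientation: [[-0.995, 0.103, 0.0], [0.103, 0.995, 0.0], [-0.0, 0.0, -1.0]]
wrist_force: [1.1, 0.1, 0.3]
grip_width: 0.06
grip_force: 0.4
```

Call:
{"name": "servo_tool", "arguments": {
  "increments": [-0.02,0,-0.02,0,0,0,60,-0.03,0,-0.05,0,0,0,60,-0.03,0,-0.1,0,0,0,60,-0.03,0,-0.15,0,0,0,60]
}}

```text
time: 5.82
ee_pos: [0.6263, 0.1419, 0.2975]
orientation: [[-0.995, 0.104, -0.001], [0.104, 0.995, 0.0], [0.001, -0.0, -1.0]]
wrist_force: [1.3, 1.0, -0.1]
grip_width: 0.0603
grip_force: 0.0
```

```bash
python3 -c "
from m import *
pr(); see('scene','s3',['blue'])"
```

```text
t 5.83 q [-0.065, 0.427, -0.314, 1.18, 0.128, 1.554, 1.112] p [0.6263, 0.1419, 0.2975] f [1.3, 1.0, -0.1] w 0.0603 gf 0.0
[[-0.995, 0.104, -0.001], [0.104, 0.995, 0.0], [0.001, -0.0, -1.0]]
blue [346 128  49  42 994] c [538.7 154.4] sz [102.8 199.7] a 84.1 z 157.5
```

```bash
python3 -c "
from m import *
see('wrist','w3',['blue']); see('side','d3',['blue'])"
```

```text
blue [ 260    0  133  136 5629] c [532.7 155.1] sz [104.4 104.8] a 83.8 z 157.0
blue [ 286    0   88   87 3334] c [509.8 160.4] sz [51.2 51.3] a 39.0 z 157.4
blue [252 165  55  32 623] c [510.6 154.8] sz [116.4 151. ] a 83.0 z 156.8
```

View pics/w3.png

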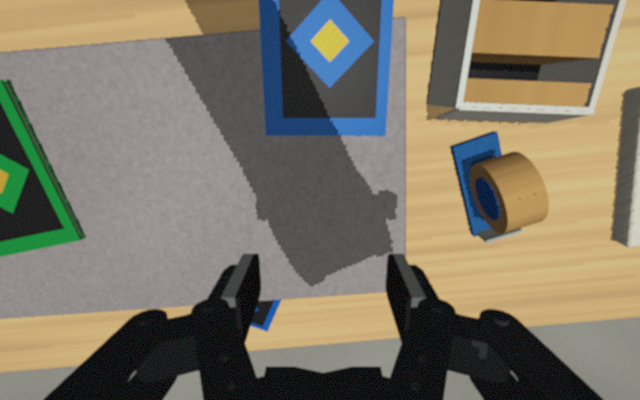

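Blue now sits at about (0.510, 0.159) with yaw -6°, overhanging by about 55 mm (diamond at pixel (330,40) in the wrist view). Next I'll fit a kinematic model to check reach for a horizontal diagonal grasp.

```bash
cat > kin.py <<'E'
import numpy as np
from scipy.optimize import least_squares
from scipy.spatial.transform import Rotation as Ro
D=[([-.06292,.38426,.0164,1.37117,-.00627,1.38822,-.04649],[.6245,0,.2303],[[0,1,-.002],[1,0,0],[0,-.002,-1]]),
([-.248,.415,-.045,1.442,.019,1.289,-.293],[.6086,.142,.179],[[-.001,1,-.004],[1,.001,-.001],[-.001,-.004,-1]]),
([-.253,.368,-.051,1.556,.021,1.207,-.309],[.584,.142,.1581],[[.001,1,.011],[1,-.001,.002],[.002,.011,-1]]),
([-.087,.655,-.284,1.064,.173,1.444,1.129],[.7141,.1446,.1932],[[-.994,.105,0],[.105,.994,0],[0,0,-1]]),
([-.065,.427,-.314,1.18,.128,1.554,1.112],[.6263,.1419,.2975],[[-.995,.104,-.001],[.104,.995,0],[.001,0,-1]])]
def fk(q,p):
    h,a,b,c,e,o1,o3,o5,o7,s=p[:10]
    R=Ro.identity(); t=np.array([0,0,h])
    R=R*Ro.from_euler('z',-q[0]+o1)*Ro.from_euler('y',q[1]); t=t+R.apply([0,0,a])
    R=R*Ro.from_euler('z',-q[2]+o3); t=t+R.apply([e,0,0]); R=R*Ro.from_euler('y',q[3]); t=t+R.apply([-e,0,b])
    R=R*Ro.from_euler('z',-q[4]+o5)*Ro.from_euler('y',q[5]); t=t+R.apply([s,0,0]);R=R*Ro.from_euler('z',-q[6]+o7); t=t+R.apply([0,0,c]); return t,R
def res(p,D=D):
    o=[]
    for q,t,R in D:
        T,Q=fk(q,p); o+=list(T-t)+list(.2*(Q.inv()*Ro.from_matrix(R)).as_rotvec())
    return np.array(o)+0
def fit():
    best=None
    for o7 in(0,1.57,3.14,-1.57):
        f=least_squares(lambda p:np.r_[res(p),.002*(p-p0)*[1,1,1,1,5,1,1,1,0,5]],p0:=np.array([.3,.41,.47,.367,0,0,0,0,o7,0]))
        if best is None or f.cost<best.cost: best=f
    return best
LO=np.array([-2.95,-.25,-1.52,.18,-1.44,.02,-3.01]);HI=np.array([2.95,2.06,1.56,2.33,4.58,2.06,3.01])
def ik(t,R,p,q0,n=20):
    R=Ro.from_matrix(R); out=[]; rng=np.random.default_rng(0)
    for i in range(n):
        s=q0 if i==0 else np.clip(np.array(q0)+rng.normal(0,.6,7),LO+.05,HI-.05)
        f=least_squares(lambda q:np.r_[(lambda T:np.r_[(T[0]-t)*5,(T[1].inv()*R).as_rotvec()])(fk(q,p)),.003*(q-q0)],np.clip(s,LO+.01,HI-.01),bounds=(LO,HI))
        T=fk(f.x,p); out.append((np.linalg.norm(T[0]-t),np.linalg.norm((T[1].inv()*R).as_rotvec()),f.x))
    return min(out,key=lambda o:o[0]*5+o[1]+.003*np.linalg.norm(o[2]-q0))
E
python3 - <<'E'
from kin import *
f=fit(); print(f.cost,np.round(f.x,3)); p=f.x; print(np.abs(res(p)).max()); np.save('p.npy',p)
q0=D[-1][0]
def grasp(az,pt,flip):
    z=np.array([np.cos(az),np.sin(az),0]); y=np.array([0,0,flip]); x=np.cross(y,z); return np.c_[x,y,z]
for az in(-20,-30,-40,-50,-60):
    for fl in(1,-1):
        e=ik(np.array([.47,.165,.154]),grasp(np.radians(az),0,fl),p,q0,8); print('blue',az,fl,np.round(e[0],3),np.round(e[1],3),np.round(e[2],2))
for az in(20,30,40,60):
    for fl in(1,-1):
        e=ik(np.array([.47,-.17,.154]),grasp(np.radians(az),0,fl),p,q0,8); print('green',az,fl,np.round(e[0],3),np.round(e[1],3),np.round(e[2],2))
E
```

```text
8.112628936165055e-06 [ 1.150e-01  4.480e-01  4.610e-01  2.180e-01  5.000e-03 -2.400e-02
 -3.700e-02  1.600e-02  1.511e+00  1.000e-03]
0.0021763444957539346
blue -20 1 0.004 0.017 [ 0.43  1.   -1.49  2.33  2.52  2.06 -2.15]
blue -20 -1 0.004 0.017 [ 0.43  1.   -1.49  2.33  2.52  2.06  0.99]
blue -30 1 0.0 0.0 [-0.28  0.36 -0.6   2.26  1.9   1.59 -2.61]
blue -30 -1 0.0 0.0 [-0.43  0.34 -0.44  2.26  1.88  1.54  0.52]
blue -40 1 0.0 0.0 [-0.43  0.4  -0.46  2.17  1.74  1.67 -2.59]
blue -40 -1 0.0 0.0 [-0.5   0.39 -0.38  2.17  1.72  1.64  0.55]
blue -50 1 0.0 0.0 [-0.56  0.44 -0.32  2.07  1.58  1.73 -2.57]
blue -50 -1 0.0 0.0 [-0.56  0.45 -0.33  2.07  1.58  1.73  0.57]
blue -60 1 0.0 0.0 [-0.68  0.49 -0.18  1.98  1.42  1.78 -2.55]
blue -60 -1 0.0 0.0 [-0.6   0.5  -0.27  1.98  1.45  1.82  0.59]
green 20 1 0.006 0.07 [ 1.94  1.11 -1.52  2.3  -1.44  0.39  2.69]
green 20 -1 0.002 0.009 [-0.47  1.    1.42  2.33  3.79  2.06 -1.11]
green 30 1 0.0 0.0 [ 1.84  0.8  -1.32  2.25 -1.44  0.76  2.57]
green 30 -1 0.0 0.0 [ 1.84  0.8  -1.32  2.25 -1.44  0.76 -0.57]
green 40 1 0.0 0.0 [ 1.46  0.51 -0.83  2.16 -1.44  1.22  2.47]
green 40 -1 0.0 0.0 [ 1.46  0.51 -0.83  2.16 -1.44  1.22 -0.67]
green 60 1 0.0 0.0 [ 0.82  0.49 -0.11  1.97 -1.33  1.7   2.41]
green 60 -1 0.0 0.0 [ 0.71  0.49  0.02  1.97 -1.37  1.75 -0.72]
```

```bash
sed -i 's/p0:=np.array(\[.3,.41,.47,.367/p0:=np.array([.265,.41,.47,.367/; s/\[1,1,1,1,5,1,1,1,0,5\]/[50,1,1,50,5,1,1,1,0,5]/' kin.py
cat >> kin.py <<'E'
def grasp(az,fl,pitch=0):
    z=np.array([np.cos(az)*np.cos(pitch),np.sin(az)*np.cos(pitch),-np.sin(pitch)]); x=np.cross([0,0,fl],z); x/=np.linalg.norm(x); return np.c_[x,np.cross(z,x),z]
def place(az,tilt,fl):  # tool y along carton x (yaw -8.4deg); tool z down, leaning towards az (+-1 = +-carton y)
    c=np.radians(-8.4); X=np.array([np.cos(c),np.sin(c),0]); Y=np.array([-X[1],X[0],0]); z=np.array([0,0,-1])*np.cos(tilt)+az*Y*np.sin(tilt); return np.c_[np.cross(X*fl,z),X*fl,z]
E
python3 - <<'E'
from kin import *
f=fit(); print(f.cost,np.round(f.x,3)); p=f.x; print(np.abs(res(p)).max()); np.save('p.npy',p)
q0=np.array(D[-1][0]); r=np.radians
for az in(-30,-40,-50,-60):
    for fl in(1,-1):
        e=ik(np.array([.47,.165,.154]),grasp(r(az),fl),p,q0,8); print('blue',az,fl,np.round(e[0],3),np.round(e[1],3),np.round(e[2],2))
        q1=e[2]
        for sl in (.41,.48): # book length axis is at angle th from tool z
            for s in(1,-1):
                th=r(-6-az); e2=ik(np.array([sl,.40,.12]),place(-1,th,s),p,q1,5); print('   place',sl,s,np.round(e2[0],3),np.round(e2[1],3),np.round(e2[2],2))
for az in(30,40,50,60):
    for fl in(1,-1):
        e=ik(np.array([.47,-.17,.154]),grasp(r(az),fl),p,q0,8); print('green',az,fl,np.round(e[0],3),np.round(e[1],3),np.round(e[2],2))
E
```

```text
9.632695781477986e-06 [ 2.640e-01  4.490e-01  4.610e-01  3.660e-01  1.000e-03 -2.400e-02
 -3.600e-02  1.500e-02  1.511e+00 -2.000e-03]
0.0028422955686384643
blue -30 1 0.0 0.0 [-0.67  0.79 -0.58  2.25  1.66  1.94 -3.01]
   place 0.41 1 0.0 0.0 [-0.25  1.05 -1.37  1.32  1.01  1.92 -1.67]
   place 0.41 -1 0.031 0.453 [-1.6   1.19  1.56  1.45 -0.93  1.77 -3.01]
   place 0.48 1 0.0 0.0 [-0.28  1.07 -1.29  1.15  1.05  1.93 -1.51]
   place 0.48 -1 0.029 0.434 [-1.49  1.21  1.56  1.35 -0.97  1.74 -3.01]
blue -30 -1 0.0 0.0 [-0.87  0.73 -0.37  2.25  1.58  1.79  0.13]
   place 0.41 1 0.0 0.0 [-0.7   0.66 -0.39  1.32  0.4   1.6  -1.28]
   place 0.41 -1 0.0 0.0 [-0.3   0.92 -1.17  1.32  0.86  1.81  1.56]
   place 0.48 1 0.0 0.0 [-0.63  0.77 -0.43  1.15  0.47  1.66 -1.21]
   place 0.48 -1 0.0 0.0 [-0.33  0.97 -1.1   1.15  0.9   1.85  1.7 ]
blue -40 1 0.0 0.0 [-1.04  0.74 -0.16  2.1   1.38  1.72 -2.92]
   place 0.41 1 0.0 0.0 [-0.56  0.89 -0.8   1.16  0.71  1.89 -1.46]
   place 0.41 -1 0.033 0.5 [-1.58  1.28  1.56  1.31 -0.82  1.87 -3.01]
   place 0.48 1 0.0 0.0 [-0.56  0.97 -0.76  0.98  0.78  1.
[... 1603 characters left out ...]
0 0.0 [-1.17  1.08  0.34  0.85  0.18  2.06  2.14]
   place 0.48 1 0.004 0.04 [-1.18  1.2   0.65  0.69  0.02  2.06 -0.81]
   place 0.48 -1 0.004 0.04 [-1.17  1.2   0.65  0.69  0.02  2.06  2.33]
green 30 1 0.0 0.0 [ 1.15  0.7  -0.05  2.24 -1.44  1.59  2.88]
green 30 -1 0.0 0.0 [ 1.15  0.7  -0.05  2.24 -1.44  1.59 -0.27]
green 40 1 0.0 0.0 [ 1.12  0.74 -0.05  2.09 -1.3   1.64  2.78]
green 40 -1 0.0 0.0 [ 0.97  0.75  0.12  2.09 -1.36  1.74 -0.34]
green 50 1 0.0 0.0 [ 1.18  0.8  -0.17  1.93 -1.14  1.65  2.67]
green 50 -1 0.0 0.0 [ 0.94  0.8   0.11  1.93 -1.25  1.81 -0.42]
green 60 1 0.0 0.0 [ 1.22  0.87 -0.3   1.78 -0.98  1.68  2.55]
green 60 -1 0.0 0.0 [ 0.91  0.86  0.1   1.78 -1.15  1.88 -0.48]
```

```bash
cat > plan.py <<'E'
from kin import *
from h import sense
p=np.load('p.npy')
def plan(wps,op,rowdeg=10,rowmm=50,chk=True):
    s=sense(); P=np.array(s['ee_pos']); R=Ro.from_matrix(s['orientation']); q=np.array(s['joints']); rows=[]
    for t,Rt,*v in wps:
        Rt=Ro.from_matrix(Rt); rv=(R.inv()*Rt).as_rotvec(); n=int(max(1,np.ceil(np.degrees(np.linalg.norm(rv))/rowdeg),np.ceil(np.linalg.norm(t-P)*1000/(v[0] if v else rowmm))))
        for k in range(1,n+1): rows.append((P+(t-P)*k/n,R*Ro.from_rotvec(rv*k/n)))
        P,R=np.array(t),Rt
    P=np.array(s['ee_pos']); R=Ro.from_matrix(s['orientation']); i=0
    while i<len(rows):
        ch=rows[i:i+5]; o=[]
        for t,r in ch:
            d=R.inv().apply(t-P); w=(R.inv()*r).as_rotvec()/np.pi; o+=[*np.round(d,4).tolist(),*np.round(w,4).tolist(),op]
        print(str(o).replace('0.0,','0,'))
        P,R=ch[-1]; i+=5
        if chk:
            f=least_squares(lambda x:np.r_[(lambda T:np.r_[(T[0]-P)*5,(T[1].inv()*R).as_rotvec()])(fk(x,p)),.003*(x-q)],np.clip(q,LO+.001,HI-.001),bounds=(LO,HI)); q=f.x; T=fk(q,p)
            print('   # err',round(np.linalg.norm(T[0]-P),3),round((T[1].inv()*R).magnitude(),3),np.round(q,2).tolist(),np.round(P,3).tolist())
E
python3 - <<'E'
from plan import *
r=np.radians; G=grasp(r(-35),-1)
pre=np.array([.470,.158,.154])-.09*G[:,2]
plan([((.45,.2,.40),G),(pre+[0,0,.1],G),(pre,G)],60)
E
```

```text
[0.0166, 0.0035, -0.0092, 0.0407, -0.0238, -0.0241, 60, 0.0331, 0.0071, -0.0184, 0.0814, -0.0476, -0.0482, 60, 0.0497, 0.0106, -0.0276, 0.1221, -0.0714, -0.0723, 60, 0.0662, 0.0142, -0.0367, 0.1628, -0.0952, -0.0964, 60, 0.0828, 0.0177, -0.0459, 0.2035, -0.119, -0.1205, 60]
   # err 0.0 0.0 [-0.41, 0.21, -0.45, 1.56, 0.83, 1.55, 0.91] [0.547, 0.169, 0.345]
[0.0107, 0.0005, -0.016, 0.0407, -0.0238, -0.0241, 60, 0.0215, 0.001, -0.0319, 0.0814, -0.0476, -0.0482, 60, 0.0322, 0.0015, -0.0479, 0.1221, -0.0714, -0.0723, 60, 0.043, 0.002, -0.0639, 0.1628, -0.0952, -0.0964, 60, 0.0537, 0.0024, -0.0799, 0.2035, -0.119, -0.1205, 60]
   # err 0.0 0.0 [-0.7, 0.21, -0.58, 2.0, 1.38, 1.81, 0.77] [0.466, 0.195, 0.391]
[0.0056, -0.0074, -0.0169, 0.0407, -0.0238, -0.0241, 60, 0.0149, 0.0298, -0.024, 0.0407, -0.0238, -0.0241, 60, 0.0241, 0.067, -0.0311, 0.0407, -0.0238, -0.0241, 60, 0.0334, 0.1042, -0.0382, 0.0407, -0.0238, -0.0241, 60, 0.0426, 0.1413, -0.0453, 0.0407, -0.0238, -0.0241, 60]
   # err 0.0 0.0 [-0.91, 0.54, -0.55, 2.16, 1.35, 1.97, 0.34] [0.396, 0.21, 0.254]
[-0, 0.05, 0, 0, 0, 0, 60, -0, 0.1, 0, 0, 0, 0, 60]
   # err 0.0 0.0 [-0.96, 0.79, -0.49, 2.13, 1.36, 1.95, 0.12] [0.396, 0.21, 0.154]
```

Call:
{"name": "servo_tool", "arguments": {
  "increments": [0.017,0.004,-0.009,0.041,-0.024,-0.024,60,0.033,0.007,-0.018,0.081,-0.048,-0.048,60,0.05,0.011,-0.028,0.122,-0.071,-0.072,60,0.066,0.014,-0.037,0.163,-0.095,-0.096,60,0.083,0.018,-0.046,0.204,-0.119,-0.12,60]
}}

```text
time: 6.6
ee_pos: [0.545, 0.1691, 0.3419]
orientation: [[-0.907, -0.146, 0.395], [-0.36, 0.755, -0.548], [-0.218, -0.64, -0.737]]
wrist_force: [0.3, -0.2, -1.2]
grip_width: 0.0604
grip_force: 0.0
```

Call:
{"name": "servo_tool", "arguments": {
  "increments": [0.011,0,-0.016,0.041,-0.024,-0.024,60,0.022,0.001,-0.032,0.081,-0.048,-0.048,60,0.032,0.0015,-0.048,0.122,-0.071,-0.072,60,0.043,0.002,-0.064,0.163,-0.095,-0.096,60,0.054,0.002,-0.08,0.204,-0.119,-0.12,60]
}}

```text
time: 7.22
ee_pos: [0.4642, 0.1953, 0.3878]
orientation: [[-0.634, -0.059, 0.771], [-0.771, 0.128, -0.624], [-0.062, -0.99, -0.127]]
wrist_force: [0.4, 1.5, -0.8]
grip_width: 0.0599
grip_force: 0.0
```

Run:
```python
from plan import *
from h import pr
pr(); s=sense(); T=fk(s['joints'],p); print(T[0],(T[1].inv()*Ro.from_matrix(s['orientation'])).magnitude())
r=np.radians; G=grasp(r(-35),-1)
pre=np.array([.470,.158,.154])-.09*G[:,2]
plan([((.45,.2,.39),G),(pre+[0,0,.1],G),(pre,G)],60)
```

```text
t 7.22 q [-0.768, 0.217, -0.499, 1.988, 1.331, 1.848, 0.824] p [0.4642, 0.1953, 0.3878] f [0.4, 1.5, -0.8] w 0.0599 gf 0.0
[[-0.634, -0.059, 0.771], [-0.771, 0.128, -0.624], [-0.062, -0.99, -0.127]]
[0.45247094 0.18147777 0.39005284] 0.08897548069564573
[0.0053, -0.0007, -0.0141, 0.0398, -0.0234, -0.0213, 60, 0.017, 0.0456, -0.0242, 0.0398, -0.0234, -0.0213, 60, 0.0287, 0.092, -0.0342, 0.0398, -0.0234, -0.0213, 60, 0.0404, 0.1383, -0.0443, 0.0398, -0.0234, -0.0213, 60, 0.0435, 0.1878, -0.0379, 0.0398, -0.0234, -0.0213, 60]
   # err 0.0 0.0 [-0.99, 0.65, -0.46, 2.15, 1.34, 1.92, 0.23] [0.396, 0.21, 0.204]
[-0, 0.05, 0, 0, 0, 0, 60]
   # err 0.0 0.0 [-1.01, 0.78, -0.43, 2.13, 1.34, 1.91, 0.13] [0.396, 0.21, 0.154]
```

Call:
{"name": "servo_tool", "arguments": {
  "increments": [0.005,-0.001,-0.014,0.04,-0.023,-0.021,60,0.017,0.046,-0.024,0.04,-0.023,-0.021,60,0.029,0.092,-0.034,0.04,-0.023,-0.021,60,0.04,0.138,-0.044,0.04,-0.023,-0.021,60,0.0435,0.188,-0.038,0.04,-0.023,-0.021,60]
}}

```text
time: 7.85
ee_pos: [0.396, 0.2107, 0.2026]
orientation: [[-0.577, -0.001, 0.817], [-0.817, 0.006, -0.577], [-0.004, -1.0, -0.004]]
wrist_force: [0.8, 0.7, -0.5]
grip_width: 0.0601
grip_force: 0.0
```

Call:
{"name": "servo_tool", "arguments": {
  "increments": [0,0.02,0,0,0,0,60,0,0.05,0,0,0,0,60,0,0.05,0,0,0,0,60]
}}

```text
time: 8.22
ee_pos: [0.3966, 0.2098, 0.1527]
orientation: [[-0.578, -0.003, 0.816], [-0.816, 0.001, -0.578], [0.001, -1.0, -0.003]]
wrist_force: [-0.5, 0.8, 0.8]
grip_width: 0.0601
grip_force: 0.0
```

Run:
```python
from m import *
pr(); see('wrist','w4',['blue']); see('side','d4',['blue','green'])
```

```text
t 8.22 q [-0.975, 0.78, -0.473, 2.123, 1.286, 1.97, 0.178] p [0.3966, 0.2098, 0.1527] f [-0.5, 0.8, 0.8] w 0.0601 gf 0.0
[[-0.578, -0.003, 0.816], [-0.816, 0.001, -0.578], [0.001, -1.0, -0.003]]
blue [325 145   2 140 256] c [435.4 171.1] sz [90.1  3.4] a 84.9 z 150.1
blue [252 165  55  32 627] c [510.8 155.6] sz [112.7 149.9] a 84.1 z 156.7
green [326 208  61  43 761] c [ 591.3 -161.3] sz [153.2 107.4] a 6.5 z 157.5
```

View pics/d4.png

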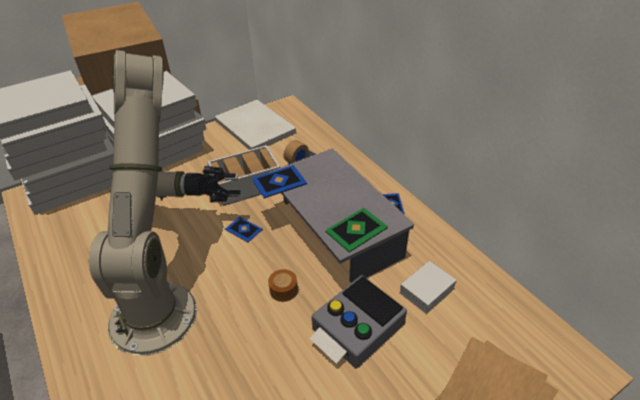

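The side view shows the open gripper horizontal at (220,190), just in front of the blue book, which overhangs at (280,180). Now I'll insert and grip.

Call:
{"name": "servo_tool", "arguments": {
  "increments": [0,-0.001,0.03,0,0,0,60,0,-0.001,0.06,0,0,0,60,0,-0.001,0.085,0,0,0,60,0,-0.001,0.088,0,0,0,0,0,-0.001,0.088,0,0,0,0],
  "force": 60
}}

```text
time: 8.95
ee_pos: [0.4684, 0.1599, 0.1561]
orientation: [[-0.579, 0.001, 0.816], [-0.816, 0.007, -0.579], [-0.006, -1.0, -0.003]]
wrist_force: [0.6, 0.4, 0.6]
grip_width: 0.0242
grip_force: 0.0
```

Call:
{"name": "servo_tool", "arguments": {
  "increments": [0,0,0,0,0,0,0,0,0,0,0,0,0,0],
  "force": 60
}}

```text
time: 9.2
ee_pos: [0.4682, 0.1604, 0.155]
orientation: [[-0.577, -0.001, 0.816], [-0.816, 0.006, -0.577], [-0.005, -1.0, -0.004]]
wrist_force: [-0.9, -1.0, -1.8]
grip_width: 0.0074
grip_force: 59.8
```

Call:
{"name": "servo_tool", "arguments": {
  "increments": [0,-0.03,0,0,0,0,0,0,-0.08,0,0,0,0,0,0,-0.13,0,0,0,0,0,0,-0.18,0,0,0,0,0,0,-0.2,0,0,0,0,0]
}}

```text
time: 9.82
ee_pos: [0.468, 0.1589, 0.358]
orientation: [[-0.578, 0.003, 0.816], [-0.816, 0.009, -0.578], [-0.009, -1.0, -0.003]]
wrist_force: [0.1, 0.5, -2.4]
grip_width: 0.007
grip_force: 59.7
```

Run:
```python
from plan import *
from h import pr
pr()
th=np.radians(29.7); P=place(-1,th,-1)
c=np.radians(-8.4); X=np.array([np.cos(c),np.sin(c),0]); sl=np.array([.4795,.369,0])-.07*X; print(sl)
plan([(sl+[0.02,-0.03,.36],P),(sl+[0,0,.29],P)],0)
```

```text
t 9.82 q [-0.778, 0.236, -0.46, 2.176, 1.436, 1.829, 0.713] p [0.468, 0.1589, 0.358] f [0.1, 0.5, -2.4] w 0.007 gf 59.7
[[-0.578, 0.003, 0.816], [-0.816, 0.009, -0.578], [-0.009, -1.0, -0.003]]
[0.41025094 0.37922581 0.        ]
[-0.0134, -0, -0.0141, -0.044, 0.0014, -0.0239, 0, -0.0267, -0.0001, -0.0282, -0.0879, 0.0029, -0.0478, 0, -0.0401, -0.0001, -0.0422, -0.1319, 0.0043, -0.0718, 0, -0.0534, -0.0002, -0.0563, -0.1758, 0.0058, -0.0957, 0, -0.0668, -0.0002, -0.0704, -0.2198, 0.0072, -0.1196, 0]
   # err 0.0 0.0 [-0.66, 0.18, -0.54, 1.67, 0.93, 1.69, 1.52] [0.449, 0.254, 0.359]
[-0.0139, 0.0044, -0.0128, -0.044, 0.0014, -0.0239, 0, -0.0278, 0.0087, -0.0257, -0.0879, 0.0029, -0.0478, 0, -0.0417, 0.0131, -0.0385, -0.1319, 0.0043, -0.0718, 0, -0.0555, 0.0174, -0.0513, -0.1758, 0.0058, -0.0957, 0, -0.0694, 0.0218, -0.0642, -0.2198, 0.0072, -0.1196, 0]
   # err 0.0 0.0 [-0.95, 0.56, 0.09, 0.95, 0.27, 2.06, 2.2] [0.43, 0.349, 0.36]
[-0.029, 0.0121, 0.0238, 0, -0, 0, 0, -0.0579, 0.0242, 0.0475, 0, -0, 0, 0]
   # err 0.0 0.0 [-1.0, 0.58, 0.08, 1.06, 0.24, 1.94, 2.11] [0.41, 0.379, 0.29]
```

Call:
{"name": "servo_tool", "arguments": {
  "increments": [-0.013,0,-0.014,-0.044,0.001,-0.024,0,-0.027,0,-0.028,-0.088,0.003,-0.048,0,-0.04,0,-0.042,-0.132,0.004,-0.072,0,-0.053,0,-0.056,-0.176,0.006,-0.096,0,-0.067,0,-0.07,-0.22,0.007,-0.12,0]
}}

```text
time: 10.45
ee_pos: [0.449, 0.2549, 0.356]
orientation: [[-0.451, -0.707, 0.546], [-0.824, 0.094, -0.559], [0.343, -0.701, -0.625]]
wrist_force: [0.9, -0.3, -1.0]
grip_width: 0.0075
grip_force: 59.6
```

Call:
{"name": "servo_tool", "arguments": {
  "increments": [-0.014,0.004,-0.013,-0.044,0.001,-0.024,0,-0.028,0.009,-0.026,-0.088,0.003,-0.048,0,-0.042,0.013,-0.038,-0.132,0.004,-0.072,0,-0.056,0.017,-0.051,-0.176,0.006,-0.096,0,-0.069,0.022,-0.064,-0.22,0.007,-0.12,0]
}}

```text
time: 11.08
ee_pos: [0.4341, 0.3348, 0.3469]
orientation: [[-0.159, -0.987, -0.021], [-0.844, 0.147, -0.516], [0.512, -0.064, -0.856]]
wrist_force: [1.4, 0.4, -3.4]
grip_width: 0.0076
grip_force: 59.6
```

Run:
```python
from plan import *
from m import *
pr()
im,d,s=snap('wrist','w5'); im,d,s=snap('side','d5')
th=np.radians(29.7); P=place(-1,th,-1)
sl=np.array([.4103,.3792,0])
plan([(sl+[0,0,.29],P)],0)
```

```text
t 11.07 q [-0.789, 0.515, -0.213, 1.049, 0.415, 2.041, 2.08] p [0.4341, 0.3348, 0.3469] f [1.4, 0.4, -3.4] w 0.0076 gf 59.6
[[-0.159, -0.987, -0.021], [-0.844, 0.147, -0.516], [0.512, -0.064, -0.856]]
[-0.0325, 0.0187, 0.0118, -0.0091, -0.0044, -0.0071, 0, -0.065, 0.0374, 0.0235, -0.0183, -0.0089, -0.0142, 0]
   # err 0.0 0.0 [-0.83, 0.59, -0.22, 1.06, 0.36, 1.97, 2.01] [0.41, 0.379, 0.29]
```

View pics/w5.png

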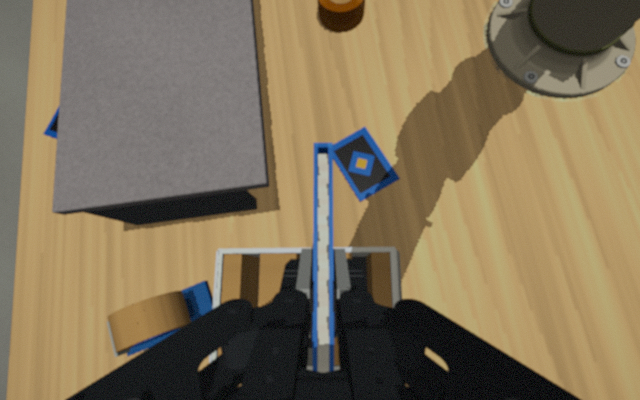

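The wrist view shows the blue book held upright at columns 315–333, with the carton's near wall at row 250. I'll continue to the hover over slot 0.

Call:
{"name": "servo_tool", "arguments": {
  "increments": [-0.032,0.019,0.012,-0.009,-0.004,-0.007,0,-0.065,0.037,0.0235,-0.018,-0.009,-0.014,0,-0.065,0.037,0.0235,-0.018,-0.009,-0.014,0]
}}

```text
time: 11.55
ee_pos: [0.4056, 0.383, 0.2889]
orientation: [[-0.115, -0.991, -0.07], [-0.863, 0.135, -0.488], [0.493, 0.004, -0.87]]
wrist_force: [0.4, -0.4, -1.5]
grip_width: 0.007
grip_force: 59.5
```

Run:
```python
from plan import *
from m import *
pr()
im,d,s=snap('wrist','w6'); Pw=world('wrist',d,s['ee_pos'],s['orientation'])
im2,d2,_=snap('side','d6'); P2=world('side',d2)
im3,d3,_=snap('scene','s6'); P3=world('scene',d3)
# carton outline (white wall top) points near z=.102
for n,Q,dd in(('w',Pw,d),('side',P2,d2),('scene',P3,d3)):
    m=(dd>0)&(abs(Q[...,2]-.1)<.006)&(Q[...,0]>.33)&(Q[...,0]<.63)&(Q[...,1]>.26)&(Q[...,1]<.48)
    r=cv2.minAreaRect((Q[m][:,:2]*1000).astype(np.float32)); print(n,m.sum(),np.round(r[0],1),np.round(r[1],1),round(r[2],1))
# held book points in the scene/side: blue or white pages above z .2
for n,Q,dd,I in(('w',Pw,d,im),('side',P2,d2,im2),('scene',P3,d3,im3)):
    hsv=cv2.cvtColor(I,cv2.COLOR_RGB2HSV); m=(dd>0)&(hsv[...,0]>100)&(hsv[...,0]<125)&(hsv[...,1]>120)&(Q[...,2]>.15)&(Q[...,2]<.4)&(Q[...,0]>.36)&(Q[...,0]<.46)&(Q[...,1]>.25)&(Q[...,1]<.5)
    q=Q[m]; print(n,len(q), np.round(q.min(0),3),np.round(q.max(0),3),np.round(np.median(q,0),3)) if len(q) else 0
```

```text
t 11.55 q [-0.818, 0.579, -0.246, 1.07, 0.342, 1.98, 2.01] p [0.4056, 0.383, 0.2889] f [0.4, -0.4, -1.5] w 0.007 gf 59.5
[[-0.115, -0.991, -0.07], [-0.863, 0.135, -0.488], [0.493, 0.004, -0.87]]
w 13703 [477.6 370.1] [142.4 227.6] 81.9
side 854 [477.2 365.6] [154.6 229.2] 83.2
scene 1971 [478.6 372.1] [144.  234.1] 81.7
w 2643 [0.36  0.332 0.297] [0.457 0.426 0.374] [0.404 0.398 0.322]
side 115 [0.396 0.323 0.173] [0.406 0.397 0.318] [0.399 0.336 0.254]
scene 931 [0.375 0.333 0.179] [0.458 0.435 0.392] [0.41  0.372 0.256]
```

View pics/s6.png

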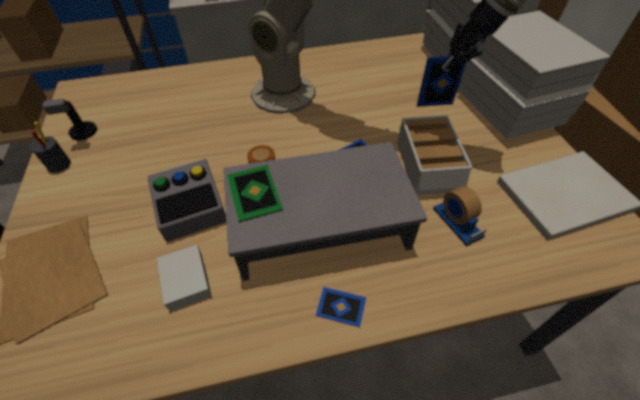

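Scene view: the blue book is held upright at (440,80), over the carton's slot 0, and the carton is otherwise empty. I'll lower it next.

Run:
```python
from plan import *
P=place(-1,np.radians(29.7),-1)
t=np.array([.4085,.381,0])
plan([(t+[0,0,.25],P,40),(t+[0,0,.19],P,30),(t+[0,0,.13],P,20)],0)
```

```text
[-0.0103, -0, 0.0187, -0.0007, 0.0011, 0.0008, 0, -0.0207, -0.0001, 0.0373, -0.0014, 0.0021, 0.0015, 0, -0.0354, -0, 0.0635, -0.0014, 0.0021, 0.0015, 0, -0.0501, 0, 0.0896, -0.0014, 0.0021, 0.0015, 0, -0.0599, 0, 0.1071, -0.0014, 0.0021, 0.0015, 0]
   # err 0.0 0.0 [-0.81, 0.64, -0.23, 1.24, 0.35, 1.75, 1.94] [0.408, 0.381, 0.17]
[-0.0099, 0, 0.0174, 0, 0, 0, 0, -0.0198, 0, 0.0347, 0, 0, 0, 0]
   # err 0.0 0.0 [-0.81, 0.67, -0.23, 1.28, 0.36, 1.68, 1.92] [0.408, 0.381, 0.13]
```

Call:
{"name": "servo_tool", "arguments": {
  "increments": [-0.01,0,0.019,0,0.001,0.001,0,-0.021,0,0.037,-0.001,0.002,0.0015,0,-0.035,0,0.0635,-0.001,0.002,0.0015,0,-0.05,0,0.09,-0.001,0.002,0.0015,0,-0.06,0,0.107,-0.001,0.002,0.0015,0]
}}

```text
time: 12.32
ee_pos: [0.4084, 0.3804, 0.1681]
orientation: [[-0.127, -0.989, -0.073], [-0.859, 0.146, -0.491], [0.497, 0.0, -0.868]]
wrist_force: [-0.4, -0.3, -0.6]
grip_width: 0.0069
grip_force: 59.6
```

Call:
{"name": "servo_tool", "arguments": {
  "increments": [-0.01,0,0.017,0,0,0,0,-0.02,0,0.035,0,0,0,0,-0.02,0,0.035,0,0,0,0]
}}

```text
time: 12.7
ee_pos: [0.408, 0.3804, 0.1276]
orientation: [[-0.126, -0.989, -0.073], [-0.858, 0.146, -0.492], [0.498, 0.001, -0.867]]
wrist_force: [-0.9, -0.4, -1.1]
grip_width: 0.0071
grip_force: 59.5
```

Creeping down until it touches.

Call:
{"name": "servo_tool", "arguments": {
  "increments": [-0.001,0,0.002,0,0,0,0,-0.002,0,0.0035,0,0,0,0,-0.0025,0,0.0045,0,0,0,0,-0.0025,0,0.0045,0,0,0,0]
}}

```text
time: 13.2
ee_pos: [0.4086, 0.3812, 0.1243]
orientation: [[-0.127, -0.989, -0.072], [-0.86, 0.146, -0.49], [0.495, -0.001, -0.869]]
wrist_force: [-0.2, 0.1, -1.2]
grip_width: 0.0072
grip_force: 59.5
```

Call:
{"name": "servo_tool", "arguments": {
  "increments": [-0.001,0,0.0015,0,0,0,0,-0.0015,0,0.0025,0,0,0,0,-0.002,0,0.004,0,0,0,0,-0.002,0,0.004,0,0,0,0]
}}

```text
time: 13.7
ee_pos: [0.409, 0.3809, 0.1232]
orientation: [[-0.129, -0.989, -0.07], [-0.86, 0.147, -0.489], [0.494, -0.003, -0.869]]
wrist_force: [-2.7, -2.5, 19.4]
grip_width: 0.0073
grip_force: 62.0
```

Floor contact at 19 N. I'll release and retreat.

Call:
{"name": "servo_tool", "arguments": {
  "increments": [0.001,0,-0.002,0,0,0,0,0.001,0,-0.002,0,0,0,14,0.001,0,-0.002,0,0,0,24,0.001,0,-0.002,0,0,0,24,0.001,0,-0.002,0,0,0,24]
}}

```text
time: 14.32
ee_pos: [0.4084, 0.3809, 0.1217]
orientation: [[-0.127, -0.989, -0.072], [-0.859, 0.146, -0.49], [0.496, -0.0, -0.869]]
wrist_force: [0.1, 0.3, -0.7]
grip_width: 0.0242
grip_force: 0.0
```

Call:
{"name": "servo_tool", "arguments": {
  "increments": [0,0,-0.02,0,0,0,24,0,0,-0.06,0,0,0,24,0,0,-0.1,0,0,0,24,0,0,-0.15,0,0,0,60,0,0,-0.18,0,0,0,60]
}}

```text
time: 14.95
ee_pos: [0.4198, 0.4615, 0.2609]
orientation: [[-0.122, -0.989, -0.087], [-0.857, 0.149, -0.494], [0.501, 0.014, -0.865]]
wrist_force: [0.6, 0.5, -3.7]
grip_width: 0.059
grip_force: 0.0
```

Run:
```python
from m import *
pr(); see('scene','s7',['blue','green'])
f=cv2.imread('pics/s7.png'); cv2.imwrite('pics/s7c.png',cv2.resize(f[60:260,200:520],None,fx=2,fy=2))
```

```text
t 14.95 q [-1.012, 0.779, 0.036, 0.802, 0.201, 2.039, 2.062] p [0.4198, 0.4615, 0.2609] f [0.6, 0.5, -3.7] w 0.059 gf 0.0
[[-0.122, -0.989, -0.087], [-0.857, 0.149, -0.494], [0.501, 0.014, -0.865]]
blue [414 111  35   9 172] c [411.9 379.7] sz [97.3  7.5] a 82.3 z 144.3
green [ 228  166   54   55 1230] c [ 592.5 -157. ] sz [151.  100.3] a 5.7 z 157.7
```

View pics/s7c.png

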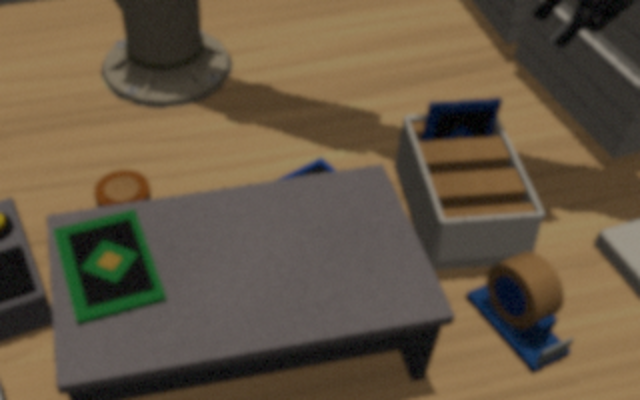

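Blue stands in slot 0 (crop pixel (462,120)). Next I'll push green along +y to the same spot where blue was.

Run:
```python
from plan import *
def down(yaz):
    a=np.radians(yaz); y=np.array([np.cos(a),np.sin(a),0]); z=np.array([0,0,-1.]); return np.c_[np.cross(y,z),y,z]
for a in(174,):
    print(a); plan([((.48,.30,.30),down(a)),((.56,.05,.27),down(a)),((.60,-.256,.25),down(a)),((.60,-.256,.147),down(a))],60,rowmm=55)
```

```text
174
[0.0369, -0.0202, 0.0102, 0.0017, -0.0421, -0.0039, 60, 0.0738, -0.0404, 0.0204, 0.0033, -0.0841, -0.0078, 60, 0.1107, -0.0606, 0.0306, 0.005, -0.1262, -0.0116, 60, 0.1476, -0.0808, 0.0408, 0.0066, -0.1682, -0.0155, 60, 0.1851, -0.1044, 0.0695, 0.0066, -0.1682, -0.0155, 60]
   # err 0.0 0.0 [-0.7, 0.22, 0.22, 1.46, -0.04, 1.48, 2.55] [0.496, 0.25, 0.294]
[0.0481, -0.0211, 0.006, 0, 0, 0, 60, 0.0961, -0.0423, 0.012, 0, 0, 0, 60, 0.1442, -0.0634, 0.018, 0, 0, 0, 60, 0.1922, -0.0846, 0.024, 0, 0, 0, 60, 0.2422, -0.0965, 0.0273, 0, 0, 0, 60]
   # err 0.0 0.0 [-0.15, 0.24, 0.12, 1.48, -0.02, 1.42, 3.01] [0.567, -0.001, 0.267]
[0.05, -0.012, 0.0033, 0, 0, 0, 60, 0.1, -0.0239, 0.0067, 0, 0, 0, 60, 0.1501, -0.0359, 0.01, 0, 0, 0, 60, 0.2001, -0.0478, 0.0133, 0, 0, 0, 60, 0.2501, -0.0598, 0.0167, 0, 0, 0, 60]
   # err 0.0 0.0 [1.03, 0.66, -1.16, 1.25, 0.6, 1.57, 3.01] [0.6, -0.256, 0.25]
[0, 0, 0.0515, 0, 0, 0, 60, 0, 0, 0.103, 0, 0, 0, 60]
   # err 0.0 0.0 [1.05, 0.73, -1.11, 1.4, 0.66, 1.38, 2.96] [0.6, -0.256, 0.147]
```

```bash
cat >> plan.py <<'E'
def down(yaz):
    a=np.radians(yaz); y=np.array([np.cos(a),np.sin(a),0]); z=np.array([0,0,-1.]); return np.c_[np.cross(y,z),y,z]
E
python3 - <<'E'
from plan import *
plan([((.48,.20,.30),down(84)),((.60,-.256,.25),down(-6)),((.60,-.256,.15),down(-6))],60,rowmm=55,rowdeg=10.5)
E
```

```text
[0.0259, -0.0107, 0.0101, -0.014, -0.0151, 0.0524, 60, 0.0518, -0.0214, 0.0201, -0.028, -0.0303, 0.1049, 60, 0.0776, -0.0321, 0.0302, -0.0419, -0.0454, 0.1573, 60, 0.1035, -0.0428, 0.0403, -0.0559, -0.0605, 0.2097, 60, 0.1294, -0.0535, 0.0503, -0.0699, -0.0756, 0.2621, 60]
   # err 0.0 0.0 [-0.89, 0.42, 0.27, 1.25, -0.01, 1.73, 1.5] [0.455, 0.315, 0.283]
[0.0102, -0.0279, 0.0009, -0.014, -0.0151, 0.0524, 60, 0.0205, -0.0559, 0.0018, -0.028, -0.0303, 0.1049, 60, 0.0307, -0.0838, 0.0028, -0.0419, -0.0454, 0.1573, 60, 0.041, -0.1117, 0.0037, -0.0559, -0.0605, 0.2097, 60, 0.0542, -0.1608, 0.0177, -0.0617, -0.056, 0.2649, 60]
   # err 0.0 0.0 [-0.76, 0.14, 0.46, 1.56, -0.05, 1.46, 0.99] [0.493, 0.149, 0.294]
[-0.0268, -0.045, 0.0056, 0, 0, 0.0556, 60, -0.0536, -0.0901, 0.0111, 0, 0, 0.1111, 60, -0.0803, -0.1351, 0.0167, 0, 0, 0.1667, 60, -0.1071, -0.1801, 0.0222, 0, 0, 0.2222, 60, -0.1339, -0.2251, 0.0278, 0, 0, 0.2778, 60]
   # err 0.0 0.0 [-0.42, 0.31, 0.7, 1.47, -0.2, 1.44, 0.71] [0.56, -0.104, 0.267]
[-0.0517, -0.0084, 0.0056, 0, 0, 0.0556, 60, -0.1034, -0.0169, 0.0111, 0, 0, 0.1111, 60, -0.1551, -0.0253, 0.0167, 0, 0, 0.1667, 60, -0.1551, -0.0253, 0.0667, 0, 0, 0.1667, 60, -0.1551, -0.0253, 0.1167, 0, 0, 0.1667, 60]
   # err 0.0 0.0 [-0.13, 0.6, 0.74, 1.4, -0.41, 1.31, 0.52] [0.6, -0.256, 0.15]
```

Call:
{"name": "servo_tool", "arguments": {
  "increments": [0.026,-0.011,0.01,-0.014,-0.015,0.052,60,0.052,-0.021,0.02,-0.028,-0.03,0.105,60,0.078,-0.032,0.03,-0.042,-0.045,0.157,60,0.1035,-0.043,0.04,-0.056,-0.06,0.21,60,0.129,-0.0535,0.05,-0.07,-0.076,0.262,60]
}}

```text
time: 15.62
ee_pos: [0.4536, 0.3136, 0.2804]
orientation: [[-0.834, -0.533, -0.143], [-0.501, 0.84, -0.208], [0.231, -0.101, -0.968]]
wrist_force: [0.8, -0.2, 1.0]
grip_width: 0.0599
grip_force: 0.0
```

Call:
{"name": "servo_tool", "arguments": {
  "increments": [0.01,-0.028,0.001,-0.014,-0.015,0.052,60,0.02,-0.056,0.002,-0.028,-0.03,0.105,60,0.031,-0.084,0.003,-0.042,-0.045,0.157,60,0.041,-0.112,0.004,-0.056,-0.06,0.21,60,0.054,-0.161,0.018,-0.062,-0.056,0.265,60]
}}

```text
time: 16.25
ee_pos: [0.4921, 0.1491, 0.2928]
orientation: [[-0.961, 0.277, -0.001], [0.277, 0.961, 0.001], [0.001, 0.001, -1.0]]
wrist_force: [0.4, 0.3, -0.7]
grip_width: 0.0599
grip_force: 0.0
```

Call:
{"name": "servo_tool", "arguments": {
  "increments": [-0.027,-0.045,0.005,0,0,0.056,60,-0.054,-0.09,0.01,0,0,0.111,60,-0.08,-0.135,0.015,0,0,0.167,60,-0.107,-0.18,0.02,0,0,0.222,60,-0.134,-0.225,0.025,0,0,0.278,60]
}}

```text
time: 16.88
ee_pos: [0.5596, -0.1052, 0.2664]
orientation: [[-0.403, 0.915, -0.004], [0.915, 0.403, -0.0], [0.001, -0.004, -1.0]]
wrist_force: [0.3, 0.8, 0.9]
grip_width: 0.0598
grip_force: 0.0
```

Run:
```python
from plan import *
from m import *
pr(); see('scene','s8',['green'])
plan([((.60,-.256,.25),down(-6)),((.60,-.256,.17),down(-6)),((.60,-.256,.147),down(-6))],60,rowmm=55,rowdeg=10.5)
```

```text
t 16.88 q [-0.388, 0.283, 0.656, 1.489, -0.172, 1.431, 0.688] p [0.5596, -0.1052, 0.2664] f [0.3, 0.8, 0.9] w 0.0598 gf 0.0
[[-0.403, 0.915, -0.004], [0.915, 0.403, -0.0], [0.001, -0.004, -1.0]]
green [ 228  166   55   55 1231] c [ 592.8 -156.5] sz [149.  101.6] a 6.4 z 157.6
[-0.0491, -0.0057, 0.0054, -0.0005, 0.0004, 0.0533, 60, -0.0981, -0.0115, 0.0107, -0.0011, 0.0008, 0.1065, 60, -0.1472, -0.0172, 0.0161, -0.0016, 0.0013, 0.1598, 60, -0.1471, -0.017, 0.0561, -0.0016, 0.0013, 0.1598, 60, -0.147, -0.0167, 0.0961, -0.0016, 0.0013, 0.1598, 60]
   # err 0.0 0.0 [-0.11, 0.57, 0.71, 1.37, -0.37, 1.34, 0.5] [0.6, -0.256, 0.17]
[0, 0, 0.023, 0, 0, 0, 60]
   # err 0.0 0.0 [-0.11, 0.59, 0.7, 1.4, -0.38, 1.3, 0.51] [0.6, -0.256, 0.147]
```

Call:
{"name": "servo_tool", "arguments": {
  "increments": [-0.049,-0.006,0.005,0,0,0.053,60,-0.098,-0.0115,0.011,-0.001,0.001,0.107,60,-0.147,-0.017,0.016,-0.0015,0.001,0.16,60,-0.147,-0.017,0.056,-0.0015,0.001,0.16,60,-0.147,-0.017,0.096,-0.0015,0.001,0.16,60]
}}

```text
time: 17.55
ee_pos: [0.6033, -0.2458, 0.1689]
orientation: [[0.084, 0.996, -0.0], [0.996, -0.084, 0.004], [0.004, -0.001, -1.0]]
wrist_force: [-0.1, 1.1, -0.8]
grip_width: 0.0603
grip_force: 0.0
```

Call:
{"name": "servo_tool", "arguments": {
  "increments": [0,0,0.015,0,0,0,60,0,0,0.023,0,0,0,60,0,0,0.023,0,0,0,60]
}}

```text
time: 17.92
ee_pos: [0.6043, -0.245, 0.1486]
orientation: [[0.083, 0.997, 0.002], [0.997, -0.083, 0.004], [0.004, 0.002, -1.0]]
wrist_force: [0.2, -1.1, 0.4]
grip_width: 0.0599
grip_force: 0.0
```

Call:
{"name": "servo_tool", "arguments": {
  "increments": [0.015,-0.001,0.002,0,0,0,60,0.04,-0.003,0.002,0,0,0,60,0.065,-0.005,0.002,0,0,0,60,0.09,-0.007,0.002,0,0,0,60,0.115,-0.009,0.002,0,0,0,60]
}}

```text
time: 18.55
ee_pos: [0.6051, -0.1277, 0.1474]
orientation: [[0.082, 0.997, 0.003], [0.997, -0.082, 0.004], [0.004, 0.003, -1.0]]
wrist_force: [0.2, -0.8, -0.9]
grip_width: 0.0597
grip_force: 0.2
```

Run:
```python
from m import *
pr(); see('scene','s9',['green']); see('side','d9',['green'])
```

```text
t 18.55 q [-0.368, 0.498, 0.736, 1.537, -0.351, 1.239, 0.341] p [0.6051, -0.1277, 0.1474] f [0.2, -0.8, -0.9] w 0.0597 gf 0.2
[[0.082, 0.997, 0.003], [0.997, -0.082, 0.004], [0.004, 0.003, -1.0]]
green [ 269  164   49   51 1263] c [602.5 -64.6] sz [103.  149.3] a 85.1 z 157.7
green [312 195  31  32 243] c [558.4 -54. ] sz [146.3  88.7] a 56.2 z 157.4
```

Call:
{"name": "servo_tool", "arguments": {
  "increments": [0.022,-0.002,0,0,0,0,60,0.044,-0.004,0,0,0,0,60,0.066,-0.0055,0,0,0,0,60,0.088,-0.007,0,0,0,0,60,0.11,-0.009,0,0,0,0,60]
}}

```text
time: 19.27
ee_pos: [0.605, -0.019, 0.1475]
orientation: [[0.083, 0.997, 0.003], [0.997, -0.083, 0.004], [0.004, 0.002, -1.0]]
wrist_force: [0.3, -0.7, -0.7]
grip_width: 0.0601
grip_force: 0.2
```

Call:
{"name": "servo_tool", "arguments": {
  "increments": [0.022,-0.002,0,0,0,0,60,0.044,-0.004,0,0,0,0,60,0.066,-0.0055,0,0,0,0,60,0.09,-0.007,0,0,0,0,60,0.108,-0.009,0,0,0,0,60]
}}

```text
time: 19.9
ee_pos: [0.605, 0.0899, 0.1479]
orientation: [[0.083, 0.997, 0.002], [0.997, -0.083, 0.004], [0.004, 0.002, -1.0]]
wrist_force: [0.1, -1.1, 0.5]
grip_width: 0.0599
grip_force: 0.6
```

Call:
{"name": "servo_tool", "arguments": {
  "increments": [-0.02,0.002,-0.01,0,0,0,60,-0.03,0.03,-0.05,0,0,-0.05,60,-0.03,0.08,-0.06,0,0,-0.1,60,-0.01,0.1,-0.06,0,0,-0.15,60,0.01,0.11,-0.06,0,0,-0.2,60]
}}

```text
time: 20.52
ee_pos: [0.7163, 0.0874, 0.2077]
orientation: [[-0.521, 0.854, 0.002], [0.854, 0.521, 0.003], [0.001, 0.003, -1.0]]
wrist_force: [-0.3, 0.7, -1.0]
grip_width: 0.0601
grip_force: 0.0
```

Run:
```python
from m import *
pr(); see('scene','s10',['green']); see('side','d10',['green'])
```

```text
t 20.52 q [-0.47, 0.659, 0.556, 1.102, -0.334, 1.462, 0.571] p [0.7163, 0.0874, 0.2077] f [-0.3, 0.7, -1.0] w 0.0601 gf 0.0
[[-0.521, 0.854, 0.002], [0.854, 0.521, 0.003], [0.001, 0.003, -1.0]]
green [358 171  23  27 230] c [674.3 103.5] sz [ 48.7 147.5] a 64.8 z 157.6
green [277 157  53  30 511] c [601.1 157.1] sz [119.3 150.4] a 83.9 z 156.8
```

Run:
```python
from plan import *
plan([((.717,.152,.20),down(84)),((.717,.152,.16),down(84)),((.717,.152,.1465),down(84))],60,rowmm=40,rowdeg=10.5)
```

```text
[0.0103, 0.0066, 0.0015, 0.0003, -0.0001, -0.0583, 60, 0.0206, 0.0131, 0.0029, 0.0006, -0.0002, -0.1166, 60, 0.0309, 0.0197, 0.0044, 0.0009, -0.0002, -0.175, 60, 0.0412, 0.0263, 0.0059, 0.0012, -0.0003, -0.2333, 60, 0.0515, 0.0328, 0.0073, 0.0015, -0.0004, -0.2916, 60]
   # err 0.0 0.0 [-0.45, 0.68, 0.37, 1.04, -0.24, 1.47, 1.33] [0.717, 0.152, 0.2]
[-0, 0, 0.02, -0, -0, 0, 60, -0, 0, 0.04, -0, -0, 0, 60, -0, 0, 0.0535, -0, -0, 0, 60]
   # err 0.0 0.0 [-0.46, 0.7, 0.36, 1.12, -0.25, 1.37, 1.34] [0.717, 0.152, 0.146]
```

Call:
{"name": "servo_tool", "arguments": {
  "increments": [0.01,0.007,0.0015,0,0,-0.058,60,0.021,0.013,0.003,0,0,-0.117,60,0.031,0.02,0.004,0.001,0,-0.175,60,0.041,0.026,0.006,0.001,0,-0.233,60,0.0515,0.033,0.007,0.0015,0,-0.292,60]
}}

```text
time: 21.25
ee_pos: [0.7165, 0.1487, 0.2011]
orientation: [[-0.994, 0.107, -0.001], [0.107, 0.994, -0.001], [0.001, -0.001, -1.0]]
wrist_force: [0.0, 0.2, 0.4]
grip_width: 0.0599
grip_force: 0.0
```

Call:
{"name": "servo_tool", "arguments": {
  "increments": [0,0,0.02,0,0,0,60,0,0,0.04,0,0,0,60,0,0,0.0535,0,0,0,60,0,0,0.0535,0,0,0,60]
}}

```text
time: 21.75
ee_pos: [0.7163, 0.1495, 0.1469]
orientation: [[-0.994, 0.11, -0.002], [0.11, 0.994, -0.001], [0.002, -0.001, -1.0]]
wrist_force: [0.3, -0.9, 0.6]
grip_width: 0.0603
grip_force: 0.0
```

Pushing 120 mm in -x, then retreating.

Call:
{"name": "servo_tool", "arguments": {
  "increments": [0.015,-0.002,0,0,0,0,60,0.03,-0.003,0,0,0,0,60,0.043,-0.0045,0,0,0,0,60,0.056,-0.006,0,0,0,0,60,0.068,-0.007,0,0,0,0,60]
}}

```text
time: 22.38
ee_pos: [0.6482, 0.1507, 0.1481]
orientation: [[-0.994, 0.109, 0.0], [0.109, 0.994, 0.0], [-0.0, 0.0, -1.0]]
wrist_force: [1.2, 0.2, -0.0]
grip_width: 0.0604
grip_force: 0.3
```

Call:
{"name": "servo_tool", "arguments": {
  "increments": [0.013,-0.0013,0,0,0,0,60,0.026,-0.0026,0,0,0,0,60,0.038,-0.004,0,0,0,0,60,0.048,-0.005,0,0,0,0,60,0.053,-0.0055,0,0,0,0,60]
}}

```text
time: 23.0
ee_pos: [0.5949, 0.1515, 0.1478]
orientation: [[-0.994, 0.108, 0.0], [0.108, 0.994, 0.0], [-0.0, 0.0, -1.0]]
wrist_force: [2.1, -0.6, 2.1]
grip_width: 0.0598
grip_force: 1.0
```

Call:
{"name": "servo_tool", "arguments": {
  "increments": [-0.02,0,-0.02,0,0,0,60,-0.03,0,-0.05,0,0,0,60,-0.03,0,-0.1,0,0,0,60,-0.03,0,-0.15,0,0,0,60]
}}

```text
time: 23.5
ee_pos: [0.6245, 0.1481, 0.298]
orientation: [[-0.994, 0.108, -0.003], [0.108, 0.994, -0.0], [0.003, -0.001, -1.0]]
wrist_force: [0.6, 0.3, -0.8]
grip_width: 0.0601
grip_force: 0.0
```

Run:
```python
from m import *
from plan import *
pr(); see('wrist','w11',['green']); see('side','d11',['green'])
r=np.radians; G=grasp(r(-35),-1)
pre=np.array([.470,.158,.154])-.09*G[:,2]
plan([((.45,.2,.40),G),(pre+[0,0,.1],G),(pre,G)],60)
```

```text
t 23.5 q [-0.542, 0.422, 0.392, 1.205, -0.157, 1.547, 1.286] p [0.6245, 0.1481, 0.298] f [0.6, 0.3, -0.8] w 0.0601 gf 0.0
[[-0.994, 0.108, -0.003], [0.108, 0.994, -0.0], [0.003, -0.001, -1.0]]
green [ 254    0  136  141 5678] c [529.2 157.2] sz [104. 106.] a 83.8 z 157.1
green [ 281    0   89   92 3389] c [508.1 162.5] sz [51.  50.6] a 38.9 z 157.4
green [252 166  53  31 534] c [508.2 156. ] sz [110.8 150.9] a 81.4 z 156.9
[0.0164, 0.003, -0.0089, 0.0407, -0.0239, -0.0243, 60, 0.0329, 0.0059, -0.0177, 0.0813, -0.0477, -0.0485, 60, 0.0493, 0.0089, -0.0266, 0.122, -0.0716, -0.0728, 60, 0.0657, 0.0119, -0.0354, 0.1626, -0.0955, -0.0971, 60, 0.0821, 0.0148, -0.0443, 0.2033, -0.1193, -0.1213, 60]
   # err 0.0 0.0 [-0.99, 0.21, 0.22, 1.56, 0.7, 1.48, 0.99] [0.546, 0.172, 0.348]
[0.0109, 0.0003, -0.0154, 0.0407, -0.0239, -0.0243, 60, 0.0219, 0.0005, -0.0308, 0.0813, -0.0477, -0.0485, 60, 0.0328, 0.0008, -0.0462, 0.122, -0.0716, -0.0728, 60, 0.0438, 0.0011, -0.0616, 0.1626, -0.0955, -0.0971, 60, 0.0547, 0.0014, -0.077, 0.2033, -0.1193, -0.1213, 60]
   # err 0.0 0.0 [-1.28, 0.18, 0.07, 2.0, 1.31, 1.7, 0.79] [0.466, 0.195, 0.391]
[0.006, -0.0071, -0.0165, 0.0407, -0.0239, -0.0243, 60, 0.0153, 0.0301, -0.0236, 0.0407, -0.0239, -0.0243, 60, 0.0245, 0.0672, -0.0307, 0.0407, -0.0239, -0.0243, 60, 0.0338, 0.1044, -0.0378, 0.0407, -0.0239, -0.0243, 60, 0.0431, 0.1416, -0.0449, 0.0407, -0.0239, -0.0243, 60]
   # err 0.0 0.0 [-1.41, 0.48, 0.0, 2.16, 1.23, 1.74, 0.41] [0.396, 0.21, 0.254]
[-0, 0.05, 0, 0, 0, 0, 60, -0, 0.1, 0, 0, 0, 0, 60]
   # err 0.0 0.0 [-1.4, 0.73, -0.0, 2.13, 1.2, 1.66, 0.21] [0.396, 0.21, 0.154]
```

Call:
{"name": "servo_tool", "arguments": {
  "increments": [0.0165,0.003,-0.009,0.041,-0.024,-0.024,60,0.033,0.006,-0.018,0.081,-0.048,-0.0485,60,0.049,0.009,-0.027,0.122,-0.072,-0.073,60,0.066,0.012,-0.035,0.163,-0.0955,-0.097,60,0.082,0.015,-0.044,0.203,-0.119,-0.121,60]
}}

```text
time: 24.22
ee_pos: [0.5443, 0.173, 0.3414]
orientation: [[-0.908, -0.147, 0.393], [-0.359, 0.757, -0.546], [-0.217, -0.637, -0.74]]
wrist_force: [-0.7, 0.5, -0.9]
grip_width: 0.0598
grip_force: 0.0
```

Call:
{"name": "servo_tool", "arguments": {
  "increments": [0.011,0,-0.015,0.041,-0.024,-0.024,60,0.022,0.0005,-0.031,0.081,-0.048,-0.0485,60,0.033,0.001,-0.046,0.122,-0.072,-0.073,60,0.044,0.001,-0.062,0.163,-0.0955,-0.097,60,0.055,0.0015,-0.077,0.203,-0.119,-0.121,60]
}}

```text
time: 24.85
ee_pos: [0.464, 0.1965, 0.3856]
orientation: [[-0.634, -0.064, 0.771], [-0.771, 0.132, -0.623], [-0.062, -0.989, -0.134]]
wrist_force: [-0.0, 0.0, -1.1]
grip_width: 0.0598
grip_force: 0.0
```

Run:
```python
from plan import *
from h import pr
pr()
r=np.radians; G=grasp(r(-35),-1)
pre=np.array([.470,.158,.154])-.09*G[:,2]
plan([((.45,.2,.39),G),(pre+[0,0,.1],G),(pre,G)],60)
```

```text
t 24.85 q [-1.386, 0.18, 0.182, 2.012, 1.249, 1.728, 0.848] p [0.464, 0.1965, 0.3856] f [-0.0, 0.0, -1.1] w 0.0598 gf 0.0
[[-0.634, -0.064, 0.771], [-0.771, 0.132, -0.623], [-0.062, -0.989, -0.134]]
[0.0059, -0.003, -0.0136, 0.042, -0.0233, -0.0213, 60, 0.0176, 0.0434, -0.0233, 0.042, -0.0233, -0.0213, 60, 0.0293, 0.0898, -0.0331, 0.042, -0.0233, -0.0213, 60, 0.041, 0.1362, -0.0428, 0.042, -0.0233, -0.0213, 60, 0.0441, 0.1857, -0.0361, 0.042, -0.0233, -0.0213, 60]
   # err 0.0 0.0 [-1.49, 0.61, 0.1, 2.15, 1.19, 1.65, 0.33] [0.396, 0.21, 0.204]
[-0, 0.05, 0, 0, 0, 0, 60]
   # err 0.0 0.0 [-1.49, 0.73, 0.09, 2.13, 1.17, 1.61, 0.23] [0.396, 0.21, 0.154]
```

Call:
{"name": "servo_tool", "arguments": {
  "increments": [0.006,-0.003,-0.014,0.042,-0.023,-0.021,60,0.018,0.043,-0.023,0.042,-0.023,-0.021,60,0.029,0.09,-0.033,0.042,-0.023,-0.021,60,0.041,0.136,-0.043,0.042,-0.023,-0.021,60,0.044,0.186,-0.036,0.042,-0.023,-0.021,60]
}}

```text
time: 25.48
ee_pos: [0.3961, 0.2108, 0.2021]
orientation: [[-0.576, -0.002, 0.817], [-0.817, 0.006, -0.576], [-0.004, -1.0, -0.005]]
wrist_force: [0.5, 0.9, -0.4]
grip_width: 0.0601
grip_force: 0.0
```

Call:
{"name": "servo_tool", "arguments": {
  "increments": [0,0.02,0,0,0,0,60,0,0.049,0,0,0,0,60,0,0.049,0,0,0,0,60]
}}

```text
time: 25.85
ee_pos: [0.3967, 0.2098, 0.1537]
orientation: [[-0.578, -0.002, 0.816], [-0.816, 0.001, -0.578], [0.0, -1.0, -0.003]]
wrist_force: [1.1, 0.8, 0.1]
grip_width: 0.0598
grip_force: 0.0
```

Run:
```python
from m import *
pr(); see('wrist','w12',['green']); see('side','d12',['green'])
```

```text
t 25.85 q [-1.469, 0.714, 0.074, 2.145, 1.117, 1.65, 0.277] p [0.3967, 0.2098, 0.1537] f [1.1, 0.8, 0.1] w 0.0598 gf 0.0
[[-0.578, -0.002, 0.816], [-0.816, 0.001, -0.578], [0.0, -1.0, -0.003]]
green [265 166  54  33 568] c [540.1 125.5] sz [110.4 149.9] a 87.7 z 156.8
```

Green was just knocked to about (0.540, 0.127), so only about 26 mm overhangs. I'll shift sideways and re-measure, then grip the shallow edge, pull it out and regrip.

Call:
{"name": "servo_tool", "arguments": {
  "increments": [0.008,0,0.01,0,0,0,60,0.016,0,0.02,0,0,0,60,0.016,0,0.03,0,0,0,60]
}}

```text
time: 26.32
ee_pos: [0.4125, 0.1785, 0.1552]
orientation: [[-0.578, -0.001, 0.816], [-0.816, 0.005, -0.578], [-0.003, -1.0, -0.004]]
wrist_force: [0.5, -0.6, 0.1]
grip_width: 0.06
grip_force: 0.0
```

Run:
```python
from m import *
pr(); see('wrist','w13',['green']); see('side','d13',['green'])
f=cv2.imread('pics/d13.png'); cv2.imwrite('pics/d13c.png',cv2.resize(f[120:270,180:430],None,fx=3,fy=3))
```

```text
t 26.32 q [-1.439, 0.692, 0.097, 2.209, 1.157, 1.608, 0.243] p [0.4125, 0.1785, 0.1552] f [0.5, -0.6, 0.1] w 0.06 gf 0.0
[[-0.578, -0.001, 0.816], [-0.816, 0.005, -0.578], [-0.003, -1.0, -0.004]]
green [265 166  54  33 567] c [541.  123.9] sz [109.4 151.6] a 88.3 z 157.0
```

View pics/d13c.png

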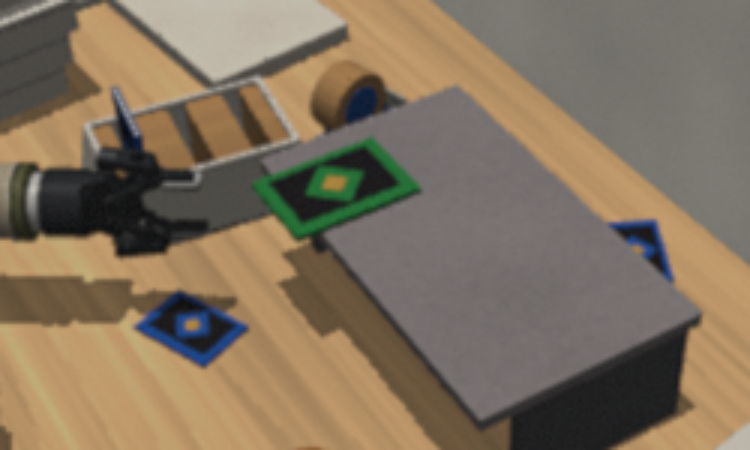

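Call:
{"name": "servo_tool", "arguments": {
  "increments": [0,0.001,0.03,0,0,0,60,0,0.001,0.06,0,0,0,60,0,0.001,0.08,0,0,0,60,0,0.001,0.08,0,0,0,0,0,0.001,0.08,0,0,0,0]
}}

```text
time: 27.05
ee_pos: [0.4771, 0.1342, 0.1532]
orientation: [[-0.578, -0.001, 0.816], [-0.816, 0.006, -0.578], [-0.004, -1.0, -0.004]]
wrist_force: [0.2, 0.4, 0.3]
grip_width: 0.024
grip_force: 0.0
```

Call:
{"name": "servo_tool", "arguments": {
  "increments": [0,0,0,0,0,0,0,0,0,0,0,0,0,0]
}}

```text
time: 27.3
ee_pos: [0.4772, 0.1345, 0.1538]
orientation: [[-0.577, -0.0, 0.817], [-0.817, 0.005, -0.577], [-0.004, -1.0, -0.003]]
wrist_force: [-3.3, 2.3, 5.6]
grip_width: 0.0065
grip_force: 61.5
```

Call:
{"name": "servo_tool", "arguments": {
  "increments": [0.006,0,-0.008,0,0,0,0,0.012,0,-0.016,0,0,0,0,0.0175,0,-0.0245,0,0,0,0,0.0175,0,-0.0245,0,0,0,20,0.0175,0,-0.0245,0,0,0,30]
}}

```text
time: 27.92
ee_pos: [0.4472, 0.1335, 0.153]
orientation: [[-0.578, -0.002, 0.816], [-0.816, 0.005, -0.578], [-0.003, -1.0, -0.005]]
wrist_force: [-0.1, 0.5, -1.1]
grip_width: 0.0301
grip_force: 0.0
```

Run:
```python
from m import *
pr(); see('side','d14',['green']); see('scene','s14',['green'])
```

```text
t 27.93 q [-1.369, 0.684, 0.146, 2.281, 1.257, 1.534, 0.198] p [0.4472, 0.1335, 0.153] f [-0.1, 0.5, -1.1] w 0.0301 gf 0.0
[[-0.578, -0.002, 0.816], [-0.816, 0.005, -0.578], [-0.003, -1.0, -0.005]]
green [259 170  52  33 548] c [508.7 124.3] sz [116.1 151.2] a 88.4 z 157.0
green [ 334  126   51   46 1002] c [494.6 128.5] sz [103.8 181.5] a 88.6 z 157.6
```

Call:
{"name": "servo_tool", "arguments": {
  "increments": [-0.006,-0.001,0.009,0,0,0,30,-0.0127,-0.001,0.018,0,0,0,30,-0.0127,-0.001,0.018,0,0,0,0,-0.0127,-0.001,0.018,0,0,0,0,-0.0127,-0.001,0.018,0,0,0,0],
  "force": 70
}}

```text
time: 28.65
ee_pos: [0.4692, 0.1332, 0.1544]
orientation: [[-0.578, -0.001, 0.816], [-0.816, 0.005, -0.578], [-0.003, -1.0, -0.004]]
wrist_force: [-0.3, -1.3, -0.4]
grip_width: 0.0074
grip_force: 68.1
```

Call:
{"name": "servo_tool", "arguments": {
  "increments": [0,-0.03,0,0,0,0,0,0,-0.08,0,0,0,0,0,0,-0.13,0,0,0,0,0,0,-0.18,0,0,0,0,0,0,-0.2,0,0,0,0,0]
}}

```text
time: 29.28
ee_pos: [0.4694, 0.1321, 0.3563]
orientation: [[-0.578, -0.0, 0.816], [-0.816, 0.009, -0.578], [-0.007, -1.0, -0.005]]
wrist_force: [0.1, -0.1, -2.8]
grip_width: 0.0074
grip_force: 68.4
```

Run:
```python
from plan import *
from m import *
pr(); see('side','d15',['green']); see('scene','s15',['green'])
th=np.radians(33.7)
c=np.radians(-8.2); X=np.array([np.cos(c),np.sin(c),0]); C=np.array([.4778,.370,0])
for k in(0,.07):
  for th in(33.7,30):
    P=place(-1,np.radians(th),-1); sl=C+k*X; print(k,th,sl)
    plan([(sl+[0.0,-0.03,.35],P),(sl+[0,0,.29],P)],0)
```

```text
t 29.27 q [-1.38, 0.159, 0.218, 2.258, 1.387, 1.681, 0.714] p [0.4694, 0.1321, 0.3563] f [0.1, -0.1, -2.8] w 0.0074 gf 68.4
[[-0.578, -0.0, 0.816], [-0.816, 0.009, -0.578], [-0.007, -1.0, -0.005]]
green [252 118  57  32 558] c [508.3 123.1] sz [108.7 148.3] a 88.4 z 358.9
green [ 334   57   62   49 1129] c [496.3 132.2] sz [112.4 178.2] a 88.5 z 360.8
0 33.7 [0.4778 0.37   0.    ]
[-0.0174, 0.0008, -0.0113, -0.043, 0.0032, -0.0254, 0, -0.0349, 0.0015, -0.0226, -0.0861, 0.0064, -0.0508, 0, -0.0523, 0.0023, -0.0339, -0.1291, 0.0096, -0.0763, 0, -0.0697, 0.0031, -0.0453, -0.1722, 0.0128, -0.1017, 0, -0.0871, 0.0038, -0.0566, -0.2152, 0.016, -0.1271, 0]
   # err 0.0 0.0 [-1.22, 0.19, 0.16, 1.67, 0.86, 1.59, 1.62] [0.474, 0.236, 0.353]
[-0.0173, 0.0016, -0.0114, -0.043, 0.0032, -0.0254, 0, -0.0346, 0.0031, -0.0228, -0.0861, 0.0064, -0.0508, 0, -0.0519, 0.0047, -0.0342, -0.1291, 0.0096, -0.0763, 0, -0.0692, 0.0062, -0.0456, -0.1722, 0.0128, -0.1017, 0, -0.0866, 0.0078, -0.057, -0.2152, 0.016, -0.1271, 0]
   # err 0.002 0.017 [-1.17, 0.74, 0.71, 0.84, 0.02, 2.06, 2.48] [0.478, 0.34, 0.35]
[
[... 2120 characters left out ...]
69, -0.1461, 0.0053, -0.08, 0, -0.0916, 0.0034, -0.0226, -0.1948, 0.0071, -0.1067, 0, -0.1145, 0.0042, -0.0282, -0.2434, 0.0088, -0.1334, 0]
   # err 0.0 0.0 [-1.11, 0.24, 0.15, 1.56, 0.79, 1.54, 1.76] [0.513, 0.242, 0.353]
[-0.022, -0.0038, -0.0075, -0.0487, 0.0018, -0.0267, 0, -0.0441, -0.0077, -0.0151, -0.0974, 0.0035, -0.0533, 0, -0.0661, -0.0115, -0.0226, -0.1461, 0.0053, -0.08, 0, -0.0882, -0.0153, -0.0301, -0.1948, 0.0071, -0.1067, 0, -0.1116, 0.0055, -0.0183, -0.1948, 0.0071, -0.1067, 0]
   # err 0.0 0.0 [-0.92, 0.81, 0.39, 0.66, 0.12, 2.06, 2.43] [0.547, 0.345, 0.32]
[-0.0279, 0.0022, 0.0186, 0, 0, 0, 0]
   # err 0.0 0.0 [-0.93, 0.84, 0.38, 0.68, 0.11, 2.02, 2.4] [0.547, 0.36, 0.29]
```

Run:
```python
from plan import *
P=place(-1,np.radians(33),-1); sl=np.array([.4778,.374,0])
plan([(sl+[0.0,-0.02,.31],P),(sl+[0,0,.27],P)],0)
```

```text
[-0.0185, 0.0048, -0.0121, -0.0432, 0.0029, -0.0252, 0, -0.0371, 0.0096, -0.0242, -0.0864, 0.0058, -0.0503, 0, -0.0556, 0.0143, -0.0363, -0.1296, 0.0087, -0.0755, 0, -0.0741, 0.0191, -0.0484, -0.1728, 0.0116, -0.1006, 0, -0.0927, 0.0239, -0.0605, -0.216, 0.0145, -0.1258, 0]
   # err 0.0 0.0 [-1.21, 0.21, 0.15, 1.69, 0.85, 1.56, 1.58] [0.474, 0.243, 0.333]
[-0.02, 0.0046, -0.0097, -0.0432, 0.0029, -0.0252, 0, -0.0399, 0.0091, -0.0194, -0.0864, 0.0058, -0.0503, 0, -0.0599, 0.0137, -0.0291, -0.1296, 0.0087, -0.0755, 0, -0.0798, 0.0182, -0.0387, -0.1728, 0.0116, -0.1006, 0, -0.0998, 0.0228, -0.0484, -0.216, 0.0145, -0.1258, 0]
   # err 0.0 0.0 [-0.85, 0.69, -0.05, 0.87, 0.37, 2.05, 2.19] [0.478, 0.354, 0.31]
[-0.0384, 0.0029, 0.0228, 0, 0, -0, 0]
   # err 0.0 0.0 [-0.86, 0.73, -0.06, 0.88, 0.36, 2.01, 2.15] [0.478, 0.374, 0.27]
```

Call:
{"name": "servo_tool", "arguments": {
  "increments": [-0.0185,0.005,-0.012,-0.043,0.003,-0.025,0,-0.037,0.0095,-0.024,-0.086,0.006,-0.05,0,-0.0555,0.014,-0.036,-0.13,0.009,-0.0755,0,-0.074,0.019,-0.048,-0.173,0.0115,-0.1005,0,-0.093,0.024,-0.0605,-0.216,0.0145,-0.126,0]
}}

```text
time: 30.0
ee_pos: [0.4732, 0.2447, 0.3293]
orientation: [[-0.46, -0.708, 0.536], [-0.807, 0.082, -0.585], [0.37, -0.701, -0.609]]
wrist_force: [0.7, 0.1, -0.9]
grip_width: 0.0073
grip_force: 68.5
```

Call:
{"name": "servo_tool", "arguments": {
  "increments": [-0.02,0.0045,-0.01,-0.043,0.003,-0.025,0,-0.04,0.009,-0.019,-0.086,0.006,-0.05,0,-0.06,0.014,-0.029,-0.13,0.009,-0.0755,0,-0.08,0.018,-0.039,-0.173,0.0115,-0.1005,0,-0.1,0.023,-0.0485,-0.216,0.0145,-0.126,0]
}}

```text
time: 30.62
ee_pos: [0.4776, 0.3555, 0.3056]
orientation: [[-0.117, -0.989, -0.087], [-0.827, 0.145, -0.543], [0.55, 0.008, -0.835]]
wrist_force: [0.3, 0.8, -1.3]
grip_width: 0.0072
grip_force: 68.4
```

Run:
```python
from plan import *
from h import pr
pr()
P=place(-1,np.radians(33),-1); sl=np.array([.4778,.374,0])
plan([(sl+[0,0,.265],P)],0)
```

```text
t 30.62 q [-0.982, 0.689, 0.241, 0.896, 0.212, 2.036, 2.29] p [0.4776, 0.3555, 0.3056] f [0.3, 0.8, -1.3] w 0.0072 gf 68.4
[[-0.117, -0.989, -0.087], [-0.827, 0.145, -0.543], [0.55, 0.008, -0.835]]
[-0.0376, 0.0021, 0.0238, 0.002, -0.002, 0.0016, 0]
   # err 0.0 0.0 [-1.0, 0.75, 0.24, 0.89, 0.2, 1.97, 2.24] [0.478, 0.374, 0.265]
```

Call:
{"name": "servo_tool", "arguments": {
  "increments": [-0.019,0.001,0.012,0.001,-0.001,0.001,0,-0.0375,0.002,0.024,0.002,-0.002,0.0015,0,-0.0375,0.002,0.024,0.002,-0.002,0.0015,0]
}}

```text
time: 31.0
ee_pos: [0.4765, 0.3732, 0.2642]
orientation: [[-0.122, -0.99, -0.075], [-0.828, 0.144, -0.541], [0.547, -0.004, -0.837]]
wrist_force: [-0.4, -0.3, -1.6]
grip_width: 0.0069
grip_force: 68.6
```

Run:
```python
from plan import *
from m import *
pr()
im2,d2,_=snap('side','d16'); P2=world('side',d2)
im3,d3,_=snap('scene','s16'); P3=world('scene',d3)
for n,Q,dd,I in(('side',P2,d2,im2),('scene',P3,d3,im3)):
    hsv=cv2.cvtColor(I,cv2.COLOR_RGB2HSV); m=(dd>0)&(hsv[...,0]>45)&(hsv[...,0]<85)&(hsv[...,1]>120)&(Q[...,2]>.13)&(Q[...,2]<.35)&(Q[...,0]>.42)&(Q[...,0]<.54)&(Q[...,1]>.25)&(Q[...,1]<.5)
    q=Q[m]; print(n,len(q), np.round(q.min(0),3),np.round(q.max(0),3),np.round(np.median(q,0),3)) if len(q) else 0
P=place(-1,np.radians(33),-1)
t=np.array([.4778,.374,0])
plan([(t+[0,0,.19],P,40),(t+[0,0,.125],P,22)],0)
```

```text
t 31.0 q [-0.999, 0.719, 0.231, 0.935, 0.199, 1.967, 2.242] p [0.4765, 0.3732, 0.2642] f [-0.4, -0.3, -1.6] w 0.0069 gf 68.6
[[-0.122, -0.99, -0.075], [-0.828, 0.144, -0.541], [0.547, -0.004, -0.837]]
side 96 [0.465 0.308 0.152] [0.476 0.386 0.293] [0.468 0.32  0.224]
scene 964 [0.431 0.317 0.152] [0.539 0.421 0.349] [0.478 0.357 0.228]
[-0.0216, 0.0003, 0.0321, -0.001, 0.0002, -0.0005, 0, -0.0433, 0.0006, 0.0643, -0.0021, 0.0004, -0.0009, 0, -0.0551, 0.0007, 0.0824, -0.0021, 0.0004, -0.0009, 0, -0.0668, 0.0009, 0.1006, -0.0021, 0.0004, -0.0009, 0, -0.0786, 0.001, 0.1188, -0.0021, 0.0004, -0.0009, 0]
   # err 0.0 0.0 [-1.01, 0.82, 0.22, 1.08, 0.17, 1.72, 2.16] [0.478, 0.374, 0.125]
```

View pics/s16.png

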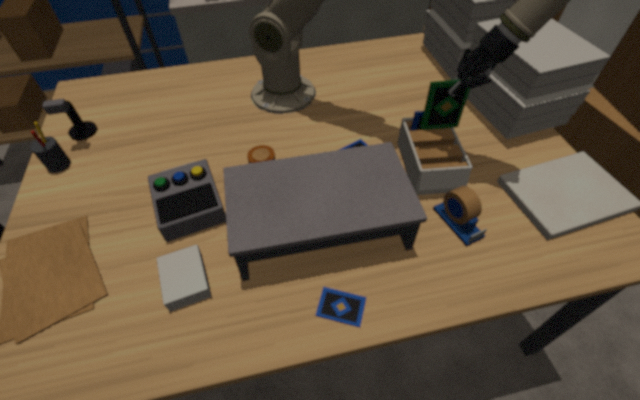

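Scene view: the green book is upright at (445,105), over the middle slot. Lowering it now.

Call:
{"name": "servo_tool", "arguments": {
  "increments": [-0.023,0,0.031,-0.001,0,-0.0005,0,-0.045,0.0005,0.063,-0.002,0,-0.001,0,-0.057,0.0005,0.081,-0.002,0,-0.001,0,-0.069,0.001,0.099,-0.002,0,-0.001,0,-0.081,0.001,0.117,-0.002,0,-0.001,0]
}}

```text
time: 31.72
ee_pos: [0.4795, 0.3773, 0.1245]
orientation: [[-0.124, -0.989, -0.079], [-0.831, 0.147, -0.537], [0.542, -0.001, -0.84]]
wrist_force: [0.4, 0.0, -0.4]
grip_width: 0.0072
grip_force: 68.7
```

Call:
{"name": "servo_tool", "arguments": {
  "increments": [-0.001,0,0.002,0,0,0,0,-0.002,0,0.003,0,0,0,0,-0.0025,0,0.0035,0,0,0,0,-0.0025,0,0.0035,0,0,0,0]
}}

```text
time: 32.22
ee_pos: [0.4793, 0.3773, 0.1214]
orientation: [[-0.124, -0.989, -0.08], [-0.831, 0.147, -0.537], [0.543, -0.0, -0.84]]
wrist_force: [-1.3, 1.6, 5.5]
grip_width: 0.0071
grip_force: 69.7
```

Touching the floor. Releasing and retreating.

Call:
{"name": "servo_tool", "arguments": {
  "increments": [0,0,0,0,0,0,14,0,0,0,0,0,0,24,0,0,0,0,0,0,24,0,0,0,0,0,0,24]
}}

```text
time: 32.72
ee_pos: [0.4792, 0.377, 0.1201]
orientation: [[-0.123, -0.989, -0.08], [-0.83, 0.147, -0.538], [0.544, 0.001, -0.839]]
wrist_force: [-0.5, 0.2, -0.1]
grip_width: 0.0242
grip_force: 0.0
```

Call:
{"name": "servo_tool", "arguments": {
  "increments": [0,0,-0.02,0,0,0,24,0,0,-0.05,0,0,0,24,0,0,-0.09,0,0,0,24,0,0,-0.13,0,0,0,24,0,0,-0.15,0,0,0,24]
}}

```text
time: 33.35
ee_pos: [0.488, 0.4525, 0.2375]
orientation: [[-0.119, -0.99, -0.074], [-0.836, 0.14, -0.53], [0.535, -0.002, -0.845]]
wrist_force: [-0.2, -0.8, -2.7]
grip_width: 0.024
grip_force: 0.0
```

Run:
```python
from m import *
pr(); s=snap('scene','s17'); snap('side','d17')
f=cv2.imread('pics/s17.png'); g=cv2.imread('pics/d17.png')
a=cv2.resize(f[80:210,360:520],(480,390)); b=cv2.resize(g[130:220,200:310],(320,262)); b=cv2.copyMakeBorder(b,0,128,0,0,cv2.BORDER_CONSTANT)
cv2.imwrite('pics/c17.png',np.hstack([a,b]))
for n in('scene','side'):
  z=np.load(f"pics/{'s' if n=='scene' else 'd'}17.npz"); P=world(n,z['d']); hsv=cv2.cvtColor(z['im'],cv2.COLOR_RGB2HSV)
  for c,(lo,hi) in dict(blue=(100,125),green=(45,85)).items():
    m=(hsv[...,0]>lo)&(hsv[...,0]<hi)&(hsv[...,1]>110)&(P[...,2]>.09)&(P[...,2]<.2)&(P[...,0]>.36)&(P[...,0]<.59)&(P[...,1]>.29)&(P[...,1]<.45); q=P[m]
    if len(q): print(n,c,len(q),np.round(np.percentile(q,[2,50,98],axis=0),3).tolist())
# printer keys
  P_=P; z0=z['im']
  for c,(lo,hi) in dict(yellow=(20,35),blue=(100,125),green=(40,85)).items():
    m=(hsv[...,0]>lo)&(hsv[...,0]<hi)&(hsv[...,1]>110)&(hsv[...,2]>60)&(P[...,2]>.07)&(P[...,2]<.095)&(P[...,0]>.33)&(P[...,0]<.6)&(P[...,1]<-.24)&(P[...,1]>-.46); q=P[m]
    if len(q): 
        t=q[q[:,2]>np.percentile(q[:,2],50)-.002]; print(n,'key',c,len(q),np.round(np.median(t,0),4),np.round(t.min(0),3),np.round(t.max(0),3))
```

```text
t 33.35 q [-1.109, 0.953, 0.545, 0.647, -0.066, 2.053, 2.309] p [0.488, 0.4525, 0.2375] f [-0.2, -0.8, -2.7] w 0.024 gf 0.0
[[-0.119, -0.99, -0.074], [-0.836, 0.14, -0.53], [0.535, -0.002, -0.845]]
scene blue 304 [[0.404, 0.334, 0.1], [0.411, 0.375, 0.136], [0.485, 0.428, 0.153]]
scene green 443 [[0.41, 0.325, 0.095], [0.48, 0.369, 0.135], [0.49, 0.421, 0.156]]
scene key yellow 90 [ 0.4202 -0.3027  0.091 ] [ 0.404 -0.316  0.089] [ 0.433 -0.289  0.094]
scene key blue 68 [ 0.43   -0.3511  0.0913] [ 0.416 -0.364  0.089] [ 0.442 -0.34   0.094]
scene key green 58 [ 0.4397 -0.401   0.0916] [ 0.428 -0.414  0.09 ] [ 0.452 -0.39   0.094]
side blue 55 [[0.399, 0.323, 0.092], [0.402, 0.336, 0.124], [0.409, 0.396, 0.149]]
side green 56 [[0.468, 0.318, 0.094], [0.472, 0.333, 0.12], [0.48, 0.396, 0.146]]
side key yellow 109 [ 0.4169 -0.309   0.0915] [ 0.402 -0.325  0.089] [ 0.431 -0.295  0.095]
side key blue 98 [ 0.4262 -0.3582  0.0914] [ 0.414 -0.371  0.089] [ 0.44  -0.344  0.095]
side key green 90 [ 0.4369 -0.4077  0.0918] [ 0.422 -0.42   0.089] [ 0.45  -0.395  0.095]
```

View pics/c17.png

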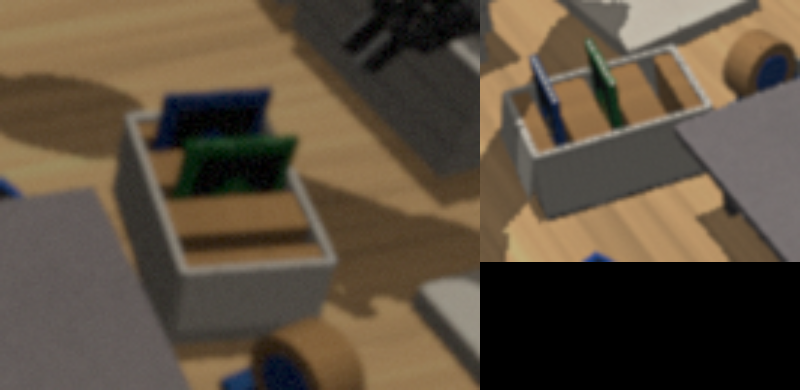

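Both books stand in their slots: blue at crop pixel (215,110), green at (235,165), tops about 155 mm. Keys: yellow (0.419,-0.306), blue (0.428,-0.355), green (0.438,-0.404), tops at 91.5 mm. Moving over to the printer.

Run:
```python
from plan import *
plan([((.50,.10,.32),down(90)),((.46,-.22,.26),down(30)),((.4185,-.306,.15),down(30))],0,rowmm=55,rowdeg=10.5)
```

```text
[0.037, -0.0069, 0.0132, -0.0146, -0.0164, 0.0488, 0, 0.074, -0.0139, 0.0263, -0.0292, -0.0327, 0.0976, 0, 0.111, -0.0208, 0.0395, -0.0438, -0.0491, 0.1464, 0, 0.148, -0.0278, 0.0527, -0.0584, -0.0655, 0.1952, 0, 0.1849, -0.0347, 0.0659, -0.073, -0.0818, 0.244, 0]
   # err 0.0 0.0 [-1.12, 0.53, 0.82, 1.24, -0.19, 1.74, 1.84] [0.495, 0.255, 0.284]
[0.0226, -0.0329, 0.0002, -0.0146, -0.0164, 0.0488, 0, 0.0452, -0.0657, 0.0003, -0.0292, -0.0327, 0.0976, 0, 0.0678, -0.0986, 0.0005, -0.0438, -0.0491, 0.1464, 0, 0.0904, -0.1314, 0.0007, -0.0584, -0.0655, 0.1952, 0, 0.1226, -0.1692, 0.0235, -0.0645, -0.0608, 0.2504, 0]
   # err 0.0 0.0 [-1.1, 0.14, 1.06, 1.58, -0.11, 1.5, 1.36] [0.493, 0.047, 0.31]
[-0.0027, -0.0537, 0.01, 0, 0, 0.0556, 0, -0.0054, -0.1074, 0.02, 0, 0, 0.1111, 0, -0.0081, -0.161, 0.03, 0, 0, 0.1667, 0, -0.0108, -0.2147, 0.04, 0, 0, 0.2222, 0, -0.0135, -0.2684, 0.05, 0, 0, 0.2778, 0]
   # err 0.0 0.0 [-0.63, 0.3, 1.24, 1.64, -0.28, 1.42, 1.17] [0.46, -0.22, 0.26]
[-0.0179, -0.0263, 0.0367, 0, 0, -0, 0, -0.0358, -0.0526, 0.0733, 0, 0, -0, 0, -0.0537, -0.0789, 0.11, 0, 0, -0, 0]
   # err 0.0 0.0 [-0.34, 0.42, 1.14, 1.78, -0.4, 1.22, 1.45] [0.418, -0.306, 0.15]
```

Call:
{"name": "servo_tool", "arguments": {
  "increments": [0.037,-0.007,0.013,-0.015,-0.016,0.049,0,0.074,-0.014,0.026,-0.029,-0.033,0.098,0,0.111,-0.021,0.04,-0.044,-0.049,0.146,0,0.148,-0.028,0.053,-0.058,-0.065,0.195,0,0.185,-0.035,0.066,-0.073,-0.082,0.244,0]
}}

```text
time: 34.08
ee_pos: [0.4937, 0.2539, 0.281]
orientation: [[-0.798, -0.585, -0.144], [-0.548, 0.804, -0.23], [0.25, -0.105, -0.962]]
wrist_force: [0.7, 0.1, 1.3]
grip_width: -0.0
grip_force: 0.0
```

Call:
{"name": "servo_tool", "arguments": {
  "increments": [0.023,-0.033,0,-0.015,-0.016,0.049,0,0.045,-0.066,0,-0.029,-0.033,0.098,0,0.068,-0.099,0,-0.044,-0.049,0.146,0,0.09,-0.131,0.001,-0.058,-0.065,0.195,0,0.123,-0.169,0.023,-0.0645,-0.061,0.25,0]
}}

```text
time: 34.7
ee_pos: [0.4922, 0.0457, 0.3082]
orientation: [[-0.985, 0.173, -0.004], [0.173, 0.985, 0.0], [0.004, -0.0, -1.0]]
wrist_force: [1.9, -0.5, -0.9]
grip_width: -0.0002
grip_force: 0.0
```

Call:
{"name": "servo_tool", "arguments": {
  "increments": [-0.003,-0.054,0.01,0,0,0.056,0,-0.005,-0.107,0.02,0,0,0.111,0,-0.008,-0.161,0.03,0,0,0.167,0,-0.011,-0.215,0.04,0,0,0.222,0,-0.0135,-0.268,0.05,0,0,0.278,0]
}}

```text
time: 35.33
ee_pos: [0.4589, -0.2199, 0.2564]
orientation: [[-0.5, 0.866, -0.009], [0.866, 0.5, 0.001], [0.006, -0.007, -1.0]]
wrist_force: [0.8, 0.4, -0.1]
grip_width: -0.0002
grip_force: 0.0
```

Run:
```python
from plan import *
from h import pr
pr()
plan([((.4185,-.306,.17),down(30)),((.4185,-.306,.13),down(30)),],0,rowmm=55,rowdeg=10.5)
```

```text
t 35.33 q [-0.662, 0.251, 1.25, 1.671, -0.238, 1.404, 1.145] p [0.4589, -0.2199, 0.2564] f [0.8, 0.4, -0.1] w -0.0002 gf 0.0
[[-0.5, 0.866, -0.009], [0.866, 0.5, 0.001], [0.006, -0.007, -1.0]]
[-0.0183, -0.0258, 0.0289, -0.0008, -0.0006, 0, 0, -0.0366, -0.0516, 0.0578, -0.0015, -0.0012, 0, 0, -0.0548, -0.0774, 0.0867, -0.0023, -0.0018, 0.0001, 0, -0.0551, -0.0771, 0.1267, -0.0023, -0.0018, 0.0001, 0]
   # err 0.0 0.0 [-0.31, 0.44, 1.11, 1.8, -0.42, 1.18, 1.46] [0.418, -0.306, 0.13]
```

Call:
{"name": "servo_tool", "arguments": {
  "increments": [-0.018,-0.026,0.029,-0.001,0,0,0,-0.037,-0.052,0.058,-0.0015,-0.001,0,0,-0.055,-0.077,0.087,-0.002,-0.002,0,0,-0.055,-0.077,0.127,-0.002,-0.002,0,0,-0.055,-0.077,0.127,-0.002,-0.002,0,0]
}}

```text
time: 35.95
ee_pos: [0.4177, -0.3032, 0.1276]
orientation: [[-0.503, 0.864, -0.005], [0.864, 0.503, 0.003], [0.005, -0.003, -1.0]]
wrist_force: [-0.3, 0.4, 0.3]
grip_width: 0.0
grip_force: 0.0
```

Run:
```python
from m import *
pr()
im,d,s=snap('wrist','w18'); P=world('wrist',d,s['ee_pos'],s['orientation']); hsv=cv2.cvtColor(im,cv2.COLOR_RGB2HSV)
for c,(lo,hi) in dict(yellow=(20,35),blue=(100,125),green=(40,85)).items():
    m=(hsv[...,0]>lo)&(hsv[...,0]<hi)&(hsv[...,1]>110)&(P[...,2]>.085)&(P[...,2]<.1)&(P[...,1]<-.24)&(P[...,1]>-.46); q=P[m]
    if len(q): print(c,len(q),np.round(q.min(0),4),np.round(q.max(0),4),np.round(np.median(q,0),4))
```

```text
t 35.95 q [-0.337, 0.408, 1.128, 1.839, -0.4, 1.157, 1.455] p [0.4177, -0.3032, 0.1276] f [-0.3, 0.4, 0.3] w 0.0 gf 0.0
[[-0.503, 0.864, -0.005], [0.864, 0.503, 0.003], [0.005, -0.003, -1.0]]
yellow 1542 [ 0.4022 -0.32    0.085 ] [ 0.4315 -0.2904  0.093 ] [ 0.4144 -0.3021  0.0909]
blue 210 [ 0.4113 -0.3621  0.0851] [ 0.4174 -0.344   0.0923] [ 0.4141 -0.3518  0.0902]
```

View pics/w18.png

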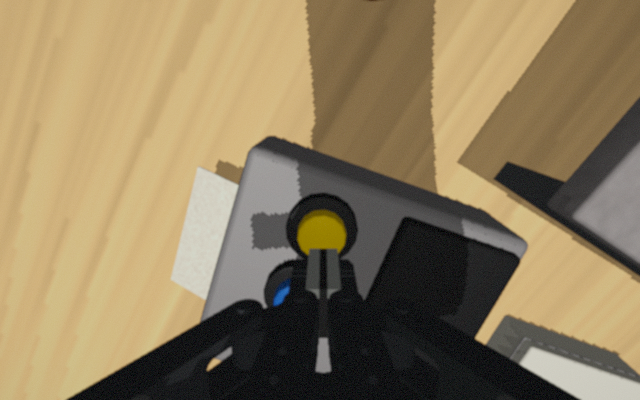

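The wrist view shows the fingertips right over the yellow key at (322,235). Pressing yellow.

Call:
{"name": "servo_tool", "arguments": {
  "increments": [0,-0.001,0.025,0,0,0,0,0,-0.001,0.036,0,0,0,0,0,-0.001,0.044,0,0,0,0,0,-0.001,0.047,0,0,0,0,0,-0.001,0.047,0,0,0,0]
}}

```text
time: 36.62
ee_pos: [0.4202, -0.3057, 0.0859]
orientation: [[-0.502, 0.865, 0.004], [0.865, 0.502, 0.001], [-0.001, 0.004, -1.0]]
wrist_force: [-5.9, 9.0, 20.1]
grip_width: 0.0001
grip_force: 10.3
```

Call:
{"name": "servo_tool", "arguments": {
  "increments": [0,0,-0.015,0,0,0,0,0,0,-0.035,0,0,0,0,-0.025,-0.008,-0.035,0,0,0,0,-0.047,-0.0165,-0.035,0,0,0,0,-0.047,-0.0165,-0.035,0,0,0,0]
}}

```text
time: 37.25
ee_pos: [0.4284, -0.3572, 0.1203]
orientation: [[-0.5, 0.866, 0.003], [0.866, 0.5, -0.003], [-0.004, 0.001, -1.0]]
wrist_force: [-0.8, -0.6, 1.0]
grip_width: 0.0
grip_force: 0.0
```

Call:
{"name": "servo_tool", "arguments": {
  "increments": [0,0,0,0,0,0,0,0,0,0.015,0,0,0,0,0,0,0.028,0,0,0,0,0,0,0.034,0,0,0,0,0,0,0.034,0,0,0,0]
}}

```text
time: 37.88
ee_pos: [0.4289, -0.3542, 0.0859]
orientation: [[-0.502, 0.865, 0.003], [0.865, 0.502, 0.002], [-0.0, 0.003, -1.0]]
wrist_force: [-5.3, 8.6, 19.8]
grip_width: 0.0003
grip_force: 10.2
```

Blue bottomed out too. Green next.

Call:
{"name": "servo_tool", "arguments": {
  "increments": [0,0,-0.015,0,0,0,0,0,0,-0.035,0,0,0,0,-0.025,-0.008,-0.035,0,0,0,0,-0.047,-0.0165,-0.035,0,0,0,0,-0.047,-0.0165,-0.035,0,0,0,0]
}}

```text
time: 38.5
ee_pos: [0.4373, -0.406, 0.1208]
orientation: [[-0.5, 0.866, 0.002], [0.866, 0.5, -0.003], [-0.004, 0.001, -1.0]]
wrist_force: [1.0, -0.3, -0.1]
grip_width: -0.0001
grip_force: 0.0
```

Call:
{"name": "servo_tool", "arguments": {
  "increments": [0,0,0,0,0,0,0,0,0,0.015,0,0,0,0,0,0,0.028,0,0,0,0,0,0,0.035,0,0,0,0,0,0,0.035,0,0,0,0]
}}

```text
time: 39.12
ee_pos: [0.4382, -0.4031, 0.086]
orientation: [[-0.502, 0.865, 0.003], [0.865, 0.502, 0.001], [-0.0, 0.003, -1.0]]
wrist_force: [-3.6, 9.0, 18.4]
grip_width: 0.0001
grip_force: 8.9
```

Call:
{"name": "servo_tool", "arguments": {
  "increments": [0,0,-0.02,0,0,0,0,0,0,-0.06,0,0,0,0,0,0,-0.11,0,0,0,0,0,0,-0.15,0,0,0,0,0,0,-0.15,0,0,0,0]
}}

```text
time: 39.75
ee_pos: [0.4381, -0.4056, 0.2386]
orientation: [[-0.501, 0.865, 0.007], [0.865, 0.501, -0.005], [-0.007, 0.004, -1.0]]
wrist_force: [0.1, -0.9, -0.2]
grip_width: -0.0002
grip_force: 0.0
```

Run:
```python
from m import *
pr(); 
im,d,s=snap('scene','s19'); P=world('scene',d); hsv=cv2.cvtColor(im,cv2.COLOR_RGB2HSV)
for c,(lo,hi) in dict(yellow=(20,35),blue=(100,125),green=(40,85)).items():
    for t,m0 in(('key',(P[...,2]>.07)&(P[...,2]<.1)&(P[...,1]<-.24)&(P[...,1]>-.46)),('book',(P[...,2]>.1)&(P[...,2]<.2)&(P[...,1]>.29)&(P[...,1]<.45)&(P[...,0]<.59)&(P[...,0]>.36))):
        q=P[m0&(hsv[...,0]>lo)&(hsv[...,0]<hi)&(hsv[...,1]>110)]
        if len(q)>30: print(t,c,len(q),np.round(np.median(q,0),4),np.round(np.percentile(q[:,2],98),3))
```

```text
t 39.75 q [-0.07, 0.487, 1.097, 1.482, -0.437, 1.428, 1.563] p [0.4381, -0.4056, 0.2386] f [0.1, -0.9, -0.2] w -0.0002 gf 0.0
[[-0.501, 0.865, 0.007], [0.865, 0.501, -0.005], [-0.007, 0.004, -1.0]]
key yellow 125 [ 0.4273 -0.3075  0.0861] 0.094
book yellow 34 [0.4789 0.3708 0.1268] 0.152
key blue 131 [ 0.4378 -0.3524  0.0843] 0.093
book blue 286 [0.4116 0.3752 0.1378] 0.153
key green 205 [ 0.4556 -0.3932  0.0806] 0.094
book green 424 [0.4796 0.37   0.1361] 0.156
```

Keys are up and the books are in place.

```bash
python3 -c "
from station import *
print(close_job())"
```

```text
the job is handed in; nothing more can be done
None
```

The blue and green books (no red one was on the shelf) stand in carton slots 0 and 1, and I pressed yellow, blue and green in order to the bottom. I handed the job in at about 40 s of the 210 s limit; `close_job()` gave no verdict.

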